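# Dimple-mark square tube blanks in a locking-plier jig

## Task

Mark every square tube blank standing on the bench, one after another: lay it on its side in the jig's cradle, up against the yellow end stop, and squeeze the locking-plier handles until they lock over centre, so that the point in the jaw dimples the tube. Then pull the red release lever to open the pliers (do not prise the handles apart), take the tube out and lay it flat in the green tray beside the others, not on top of them. Finish with the pliers open and leave the spray can, hammer and magnet where they are.

Things in the scene. Friction and masses are not known exactly. Their poses are not given: they have to be found in the camera images.
- jig: marking jig, fixed. Origin at bench height under the middle of a seated tube; z up, y along the seated tube, from the pliers (-y) to the yellow end stop (+y); the fence is at +x, the moving jaw and handle at -x. Base plate 12 mm thick. All distances below called 'jig x, y' are in this frame. The locking pliers (280 mm) are welded on level, their centre plane 92 mm above the bench
- seat (a point): where the middle of a tube lies when seated on its side on the saddle floors, against fence and end stop: jig x 0, y 0, 92 mm up. From jig y +12 mm to the end of the tube (+65 mm) it lies free on both sides and underneath, down to the base plate, so that fingers can hold it there
- saddle_a (a point): blue saddle by the pliers, jig y -55 to -25 mm; point on its floor, 72 mm up. Fence face at jig x +20 mm, 28 mm high, above it flared out to +25 mm at 111 mm up; the lip leans out, from jig x -26 mm at the floor to -29 mm at its top, 10 mm higher: the channel for the 40 mm tube is 46 mm wide, and the jaw takes up the slack
- saddle_b (a point): second blue saddle, jig y -5 to +12 mm; point on its floor, 72 mm up; same channel, same heights
- stop_face (a point): top edge of the face of the yellow end stop, at jig y +65 mm, 92 mm up; the stop is 28 mm wide, 8 mm thick, its top 92 mm above the bench
- jaw: moving jaw, a steel arm 18 mm high on the tube's -x side with a brass marking point, 10 mm across, that meets the tube at jig y -45 mm, 92 mm up, and presses it to the fence with about 28 N when locked. Pliers open, the point stands 15 mm off a seated tube. Origin at its pivot, jig x -8, y -98 mm; it follows the handle
- handle (a joint): moving handle: 0 = open (a light spring holds it there), 0.435 rad = squeezed home. With a tube in the jaws it stiffens to 15 N at handle_grip, goes over centre at 0.385 and stays locked at 0.435; let go sooner, or empty, it springs open. Vertical pivot at jig x -26, y -143 mm. Grip bar 14 mm wide, 20 mm high, to 115 mm behind the pivot; home, it lies along jig y at x -16 mm
- handle_grip (a point): middle of the moving handle's black grip, on its centre line, 62 mm behind the pivot, 92 mm up (jig x -16, y -205 mm when home); y axis along the handle, towards the pivot; moves with it. Here the two handles measure about 63 mm over their outsides when open and 36 mm when home. Only this handle moves (27 mm here, towards jig +x); the fixed one does not give
- fixed_grip (a point): point on the centre line of the fixed handle opposite handle_grip: jig x +6, y -205 mm, 92 mm up. The fixed handle is a bar 14 mm wide and 22 mm high along jig y, from -102 to -243 mm, with an 18 mm adjusting screw behind it to -263 mm
- release (a joint): red release lever in the moving handle: 0 = at rest (light return spring), grows to 0.55 rad as its tail is pulled outwards, away from the fixed handle. On locked pliers its toe meets the fixed handle at 0.07 rad, then about 2 N at the tail breaks the lock and the handle springs open, the tail swinging some 60 mm outwards. Vertical pivot 88 mm down the handle
- release_tail (a point): middle of the lever's red tail, 60 mm behind the lever's pivot and 148 mm from the handle's, 92 mm up; the red bar is 9 mm wide, 14 mm high, 46 mm long, with free room on both sides beyond the end of the fixed handle; y axis along the lever, towards its pivot; moves with it
- tray: green steel tray for finished tubes, fixed, 260 x 190 mm, 30 mm high outside, walls and floor 5 mm; origin at bench height under its centre, x along the 260 mm side; room for three tubes side by side, each lying along the tray's y
- spray_can: bystander: spray can, 60 mm across, 170 mm tall, standing, loose; origin under its centre
- hammer: bystander: hammer lying on the bench, loose
- magnet: bystander: red L-shaped welding magnet, 75 x 75 x 16 mm, lying on the bench, loose
- tube1: blank of square steel tube, 40 x 40 x 130 mm, bare steel, 0.35 to 0.55 kg, loose, at first standing on end on the bench, its faces within 0.35 rad of the world axes. Origin at the centre of the end it stands on at first, z along its length; both ends and all four faces are alike. Two or three are present; an absent one reads None
- tube1_mid (a point): middle of this tube, 65 mm from either end, on its axis; z along its length. None if the tube is absent
- tube2: blank of square steel tube, 40 x 40 x 130 mm, bare steel, 0.35 to 0.55 kg, loose, at first standing on end on the bench, its faces within 0.35 rad of the world axes. Origin at the centre of the end it stands on at first, z along its length; both ends and all four faces are alike. Two or three are present; an absent one reads None
- tube2_mid (a point): middle of this tube, 65 mm from either end, on its axis; z along its length. None if the tube is absent
- tube3: blank of square steel tube, 40 x 40 x 130 mm, bare steel, 0.35 to 0.55 kg, loose, at first standing on end on the bench, its faces within 0.35 rad of the world axes. Origin at the centre of the end it stands on at first, z along its length; both ends and all four faces are alike. Two or three are present; an absent one reads None
- tube3_mid (a point): middle of this tube, 65 mm from either end, on its axis; z along its length. None if the tube is absent
Not all that is in view belongs to the job. Leave any orange or purple look-alike of the tube2 alone. What is shaped like the tube1 but turquoise is not meant.

How it is judged (in metres and radians):
On the way, in this order (a step that is already met when the one before it is completed fails the run):
1. a first tube lies in the cradle against the end stop, and the pliers are locked on it (((distance between tube1_mid and seat below 0.009 m and angle between the z axis of tube1_mid and the y axis of jig, either way round below 0.08 rad and contact force between jaw and tube1 above 10 N) or (distance between tube2_mid and seat below 0.009 m and angle between the z axis of tube2_mid and the y axis of jig, either way round below 0.08 rad and contact force between jaw and tube2 above 10 N) or (distance between tube3_mid and seat below 0.009 m and angle between the z axis of tube3_mid and the y axis of jig, either way round below 0.08 rad and contact force between jaw and tube3 above 10 N)) and value of joint handle above 0.41 rad), for 0.2 s.
2. the release lever of the locked pliers is pulled (value of joint release above 0.05 rad and value of joint handle above 0.36 rad).
3. the pliers are open (value of joint handle below 0.05 rad), for 0.1 s.
4. with that tube in the tray, a second tube lies in the cradle with the pliers locked on it (all of step 1 and ((x of tube1_mid in the frame of tray between -0.12 and 0.12 m and y of tube1_mid in the frame of tray between -0.09 and 0.09 m and z of tube1_mid in the frame of tray between 0.015 and 0.034 m) or (x of tube2_mid in the frame of tray between -0.12 and 0.12 m and y of tube2_mid in the frame of tray between -0.09 and 0.09 m and z of tube2_mid in the frame of tray between 0.015 and 0.034 m) or (x of tube3_mid in the frame of tray between -0.12 and 0.12 m and y of tube3_mid in the frame of tray between -0.09 and 0.09 m and z of tube3_mid in the frame of tray between 0.015 and 0.034 m))), for 0.2 s.
5. the release lever of the locked pliers is pulled again (all of step 2).
6. the pliers are open again (value of joint handle below 0.05 rad), for 0.1 s.
7. the third tube, if there is one, is locked in the cradle with the other two in the tray; if there are only two, both are in the tray (((distance between tube1_mid and seat below 0.009 m and angle between the z axis of tube1_mid and the y axis of jig, either way round below 0.08 rad and contact force between jaw and tube1 above 10 N and x of tube2_mid in the frame of tray between -0.12 and 0.12 m and y of tube2_mid in the frame of tray between -0.09 and 0.09 m and z of tube2_mid in the frame of tray between 0.015 and 0.034 m and x of tube3_mid in the frame of tray between -0.12 and 0.12 m and y of tube3_mid in the frame of tray between -0.09 and 0.09 m and z of tube3_mid in the frame of tray between 0.015 and 0.034 m) or (distance between tube2_mid and seat below 0.009 m and angle between the z axis of tube2_mid and the y axis of jig, either way round below 0.08 rad and contact force between jaw and tube2 above 10 N and x of tube1_mid in the frame of tray between -0.12 and 0.12 m and y of tube1_mid in the frame of tray between -0.09 and 0.09 m and z of tube1_mid in the frame of tray between 0.015 and 0.034 m and x of tube3_mid in the frame of tray between -0.12 and 0.12 m and y of tube3_mid in the frame of tray between -0.09 and 0.09 m and z of tube3_mid in the frame of tray between 0.015 and 0.034 m) or (distance between tube3_mid and seat below 0.009 m and angle between the z axis of tube3_mid and the y axis of jig, either way round below 0.08 rad and contact force between jaw and tube3 above 10 N and x of tube1_mid in the frame of tray between -0.12 and 0.12 m and y of tube1_mid in the frame of tray between -0.09 and 0.09 m and z of tube1_mid in the frame of tray between 0.015 and 0.034 m and x of tube2_mid in the frame of tray between -0.12 and 0.12 m and y of tube2_mid in the frame of tray between -0.09 and 0.09 m and z of tube2_mid in the frame of tray between 0.015 and 0.034 m))), for 0.2 s.
At the end, for the whole second after the job is handed in: every tube lies flat on the tray floor, at rest, and the pliers are open (handle under 0.05 rad). Each was locked in the cradle on the way: within 9 mm of its seat and 0.08 rad of the jig, handle past 0.41 rad, jaw force over 20 N; and was freed by the release lever (x of tube1_mid in the frame of tray between -0.12 and 0.12 m and y of tube1_mid in the frame of tray between -0.09 and 0.09 m and z of tube1_mid in the frame of tray between 0.015 and 0.034 m and linear speed of each of tube1, tube2, tube3 below 0.02 m/s and x of tube2_mid in the frame of tray between -0.12 and 0.12 m and y of tube2_mid in the frame of tray between -0.09 and 0.09 m and z of tube2_mid in the frame of tray between 0.015 and 0.034 m and x of tube3_mid in the frame of tray between -0.12 and 0.12 m and y of tube3_mid in the frame of tray between -0.09 and 0.09 m and z of tube3_mid in the frame of tray between 0.015 and 0.034 m and value of joint handle below 0.05 rad); the robot touches nothing.
It fails at once if locked pliers are prised open without pulling the release lever (value of joint handle between 0.388 and 0.412 rad and velocity of joint handle below -0.15 rad/s and value of joint release below 0.04 rad and (contact force between jaw and tube1 above 10 N or contact force between jaw and tube2 above 10 N or contact force between jaw and tube3 above 10 N)).
It fails at once if a bystander is moved more than 40 mm or knocked over (distance of any of spray_can, hammer, magnet from where it was at the start of the episode above 0.04 m or angle between spray_can's own z axis and vertical above 0.5 rad).
Of tube1, tube2, tube3 only 2 to 3 are there at a start; the rules pass over those that are not, and their reading is None.
At some moment in a run one of tube1, tube2, tube3 may be knocked a few centimetres aside while the robot is not near it.
Once in a run the grip may slacken for a moment while it holds something.
It also fails if it takes over 210 s, if anything falls off the work surface, if the arm or the gripper's body presses on something with over 40 N, if the wrist force passes 120 N, or if a joint passes its speed limit or range.

## Robot

A 7-joint arm with a two-finger parallel gripper is mounted at the origin on the work surface. World frame = base frame: x ahead of the robot, y to its left, z up, the work surface at z = 0. Lengths are in mm, angles in rad, forces in N, time in s.
With the tool pointing down it reaches from about 400 to 900 mm from the base axis. Payload 5.5 kg.
Tool frame: the origin (TCP) lies midway between the tips of the shut fingers; the grasp point (between the pads) lies 19 mm behind it (manip.grip_point_offset is the z of the grasp point in the tool frame, in mm); z points along the fingers, y is the line along which they close (so a half turn about z gives the same grasp; the last joint's range is limited). The gripper opens to 92 mm and grips with 3 to 60 N. Pads are 19 mm wide; open, the fingers measure 130 mm over their backs; the gripper's body (75 mm by 190 mm) begins 47 mm behind the grasp point.
Start: joints at [-0.97, 0.501, -0.427, 1.55, 0.221, 1.138, -0.21], TCP at [215.38, 613.279, 226.729] pointing down, gripper open.
Joint ranges: [-2.88, 2.88], [-0.31, 2.03], [-1.54, 1.56], [0.2, 2.42], [-1.41, 4.55], [0.19, 2.02], [-2.57, 2.57]. Speed limits (rad/s): [2.57, 2.57, 3.14, 3.14, 3.14, 3.14, 3.14].

## Interface

Orientations are given as a rotation vector (axis times angle).
In Python, from bench import manip, optics gives the robot as it stands.
- The arm moves only by the tool send_rows, never from a script. Its argument "steps" is one flat list of numbers, 6 for each row, row after row: the shift along the world's x, y, z in m, then the turn, a rotation vector about the world's x, y, z in rad. A call has exactly 10 rows; each row shifts and turns the commanded pose from where the row before left it; what a row does not reach is not made up. A row lasts 1/10 s, in which the tool goes at most 50 mm and 8.59 degrees, less where a joint would pass 70% of its speed; a pose out of reach is approached as far as the arm can. A call is refused whole if a number of a shift passes 0.05 or a number of a turn 0.15, either way. A call with a gripper value outside its range is refused whole. "jaw" is the closure in counts, from 0 (fully open) to 255 (shut), set as the call begins (left out, the last holds). The fingers move at their own pace and stop on an object; "force" is the grip in N (left out, the last holds). Time passes only in rows, so rows that do not move let the fingers close, or fill a call up. It gives the time, the measured TCP pose, the force, the opening and the grip force at its end, in the units of the state.
- manip.sense(): the state, without advancing time (a new reading comes with each control period).
- optics.snapshot(name): name is "side" or "top" or "wrist"; returns a dict with "color" (480x640x3 uint8, red, green, blue), "fx", "fy", "cx", "cy" (pixels), "k1" (the pictures are not rectified: a ray, as slopes to the right and down, at radius r is drawn at 1 + k1 r^2 times it, then the intrinsics apply), "R" (3x3) and "t" (3): a world point X has camera coordinates R X + t. Camera axes: x right, y down, z forward; pixel columns grow to the right and rows downward; lengths in mm; the calibration is good to about 2 mm. A picture is of the moment at which its call begins. There is no depth.
- manip.hand_in(): hands the job in; it is judged then, once.
The state is a dict: "time": time; "joint_pos": joint angles; "joint_vel": joint speeds; "joint_efforts": joint torques, N m; "eef_pos": TCP position; "orientation": TCP orientation; "contact_force": force on the tool from outside, world axes, zero at the start; "wrist_torque": the same for the moment, N m; "grip_width": opening from 0.0 (shut) to 1.0 (fully open); "finger_force": force on a finger pad.
Only numpy, scipy, OpenCV 4.12 (cv2) and the standard library are available. Lean on these libraries where they do the work, as an engineer would, in place of code of your own. Each camera call takes 0.05 s, during which the arm holds its last target. There are 200 camera calls.

## Working session

There is one attempt and no reset: what is moved stays moved. The work goes in short steps, Python scripts to look and compute and a tool call to move; the robot and the scene stay as the last step left them, time stands still between calls to the robot, and variables do not carry over. Pictures are saved under pics/ and viewed, at most 14 in all, crops included, and the job is handed in when it is done.

Besides the shell and the picture viewer there is one more tool, called after "Request:" by a JSON object that holds its "op" and its "data", one argument or row to a line. send_rows: Moves the arm, as the interface text tells. Its arguments: {"type":"object","properties":{"steps":{"type":"array","items":{"type":"number"}},"jaw":{"type":"number"},"force":{"type":"number"}},"required":["steps"]}

```bash
ls; mkdir -p pics
cat > h.py <<'E'
import numpy as np, cv2
from bench import manip, optics
def snap(n,f):
    s=optics.snapshot(n); cv2.imwrite(f'pics/{f}.png',s['color'][:,:,::-1]); np.save(f'pics/{f}.npy',{k:v for k,v in s.items()},allow_pickle=True); return s
def load(f): return np.load(f'pics/{f}.npy',allow_pickle=True).item()
def px2w(s,u,v,z):
    x=np.array([(u-s['cx'])/s['fx'],(v-s['cy'])/s['fy']]); y=x.copy()
    for _ in range(20): y=x/(1+s['k1']*(y@y))
    R=np.array(s['R']);t=np.array(s['t']); d=R.T@np.array([*y,1]); c=-R.T@t
    return c+d*(z-c[2])/d[2]
def w2px(s,X):
    p=np.array(s['R'])@np.array(X,float)+np.array(s['t']); y=p[:2]/p[2]; y=y*(1+s['k1']*(y@y))
    return np.array([y[0]*s['fx']+s['cx'],y[1]*s['fy']+s['cy']])
E
python3 - <<'E'
from h import *
for n in('top','side','wrist'):
    s=snap(n,n+'0'); print(n,(-np.array(s['R']).T@s['t']).round(),s['fx'],s['k1'],np.array(s['R']).round(2).tolist())
st=manip.sense();print(st, manip.grip_point_offset)
E
```

```text
pics
top [ 323.    9. 1250.] 531.3602463061147 -0.11520988159567072 [[-0.03, -1.0, -0.03], [-0.98, 0.03, -0.18], [0.18, 0.02, -0.98]]
side [ 320. -905.  989.] 613.506146202127 0.03078137910097987 [[0.98, -0.22, 0.02], [-0.14, -0.68, -0.72], [0.17, 0.7, -0.7]]
wrist [141. 638. 384.] 426.7413043561229 -0.023712645897620475 [[0.33, 0.94, -0.0], [0.9, -0.32, 0.29], [0.27, -0.1, -0.96]]
{'time': 0.15, 'joint_pos': array([-0.9698337 ,  0.50164192, -0.42680157,  1.55119447,  0.22084645,
        1.13830662, -0.21030653]), 'joint_vel': array([ 4.18016851e-04, -3.12273899e-03, -1.05523887e-04, -2.42124581e-03,
        4.97225564e-04, -7.60511108e-05, -1.95761002e-03]), 'joint_efforts': array([-7.46023870e-03, -5.67089832e+01, -5.82552373e+00, -2.79454440e+01,
       -6.86677778e-02,  2.64415692e-02,  8.49152616e-05]), 'eef_pos': array([215.27883787, 612.74893087, 225.91472127]), 'orientation': array([-5.27954567e-01, -3.09665304e+00,  2.31525689e-03]), 'contact_force': array([0.28754952, 0.2222985 , 0.37119679]), 'wrist_torque': array([ 0.02825722,  0.03309234, -0.00180455]), 'finger_force': 0.0, 'grip_width': 0.9951716593235789} -18.8
```

View pics/top0.png

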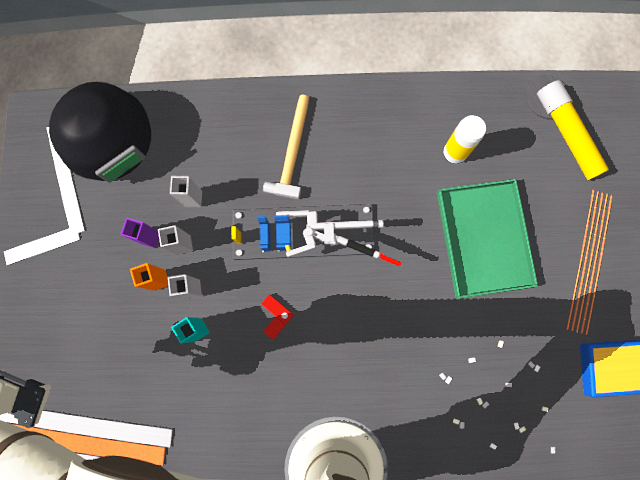

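View pics/side0.png

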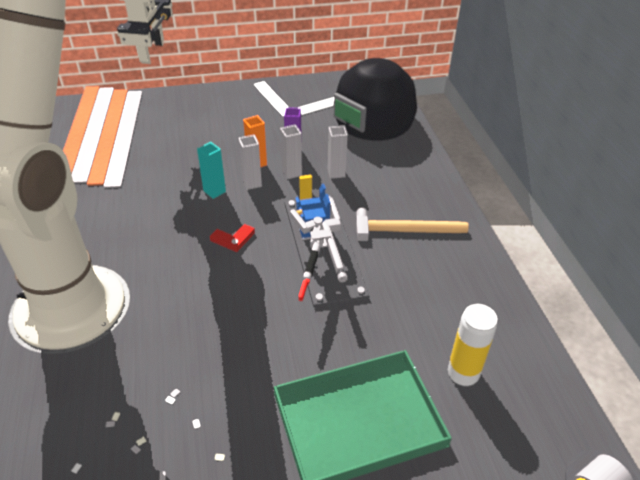

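The top view shows grey tubes at (180,186), (168,237) and (178,286). The look-alikes are purple (132,230), orange (146,275) and turquoise (189,330). The jig is at (235–380, 205–260), with the stop on the left, and the tray is at (488,238). I choose the three grey ones and check them in a close crop.

Run:
```python
import cv2
im=cv2.imread('pics/top0.png')
a=cv2.resize(im[165:305,115:275],(800,700),interpolation=cv2.INTER_CUBIC)[:600]
cv2.imwrite('pics/c1.png',cv2.resize(im[170:290,115:275],(800,600),interpolation=cv2.INTER_CUBIC))
cv2.imwrite('pics/c2.png',cv2.resize(im[190:280,220:410],(798,378),interpolation=cv2.INTER_CUBIC))
```

```text
(no output)
```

View pics/c1.png

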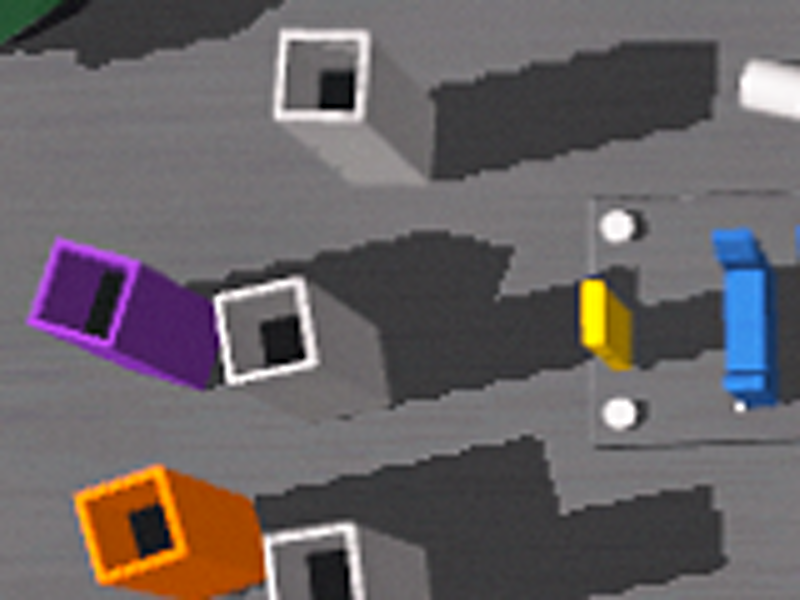

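View pics/c2.png

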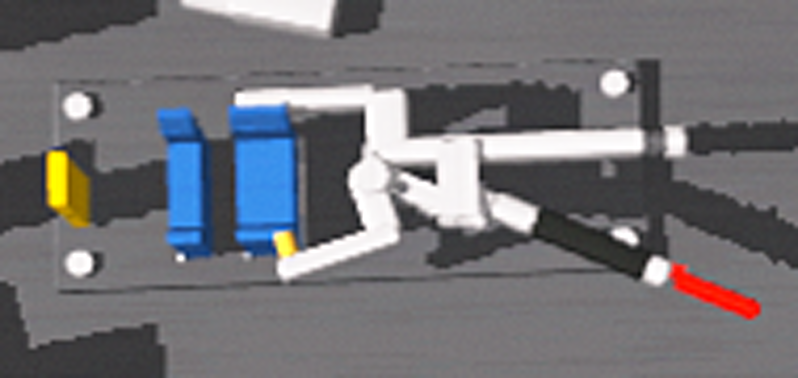

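```bash
cat > fit.py <<'E'
from h import *
from scipy.optimize import least_squares
def fit(obs,P,x0):
    """obs: list of (snap,u,v), P: local points (z abs); returns x,y,yaw"""
    def g(p):
        c,s_=np.cos(p[2]),np.sin(p[2]); r=[]
        for (s,u,v),(a,b,z) in zip(obs,P): r+=list(w2px(s,[p[0]+c*a-s_*b,p[1]+s_*a+c*b,z])-[u,v])
        return r
    q=least_squares(g,x0,loss='soft_l1'); return q.x,np.array(g(q.x)).reshape(-1,2)
def cr(s,pts,ox,oy,k): return [(s,ox+(u+.5)/k-.5,oy+(v+.5)/k-.5) for u,v in pts]
E
python3 - <<'E'
from fit import *
s=load('top0')
for n,pts in dict(A=[(278,33),(366,35),(360,118),(277,113)],B=[(219,295),(302,282),(314,366),(231,381)]).items():
    o=cr(s,pts,115,170,5); w=[px2w(*a,130)[:2] for a in o]; print(n,np.mean(w,0).round(1),[np.round(np.linalg.norm(w[i]-w[i-1])) for i in range(4)],
     'ang',[np.round(np.arctan2(*(w[i]-w[i-1])[::-1])%(np.pi/2),3) for i in range(4)])
o=cr(s,[(267,535),(353,525)],115,170,5);w=[px2w(*a,130)[:2] for a in o];d=w[1]-w[0];print('C',w,(w[0]+w[1])/2+np.array([d[1],-d[0]])/2*np.sign(d[0]*0-1)*-1,np.arctan2(d[1],d[0])%(np.pi/2))
obs=cr(s,[(582,283),(603,280),(606,345),(584,340)],115,170,5)+cr(s,[(687,141)],220,190,4.2)
P=[(14,73,92),(14,65,92),(-14,65,92),(-14,73,92),(6,-263,94)]
x,r=fit(obs,P,[500,50,0]);print('jig',x.round(3),r.round(1).tolist())
for z,pts in ((30,[(439,189),(519,180),(537,289),(457,297)]),):
    w=[px2w(s,u,v,z)[:2] for u,v in pts];print('tray',np.round(w),np.mean(w,0),[np.linalg.norm(w[i]-w[i-1]) for i in range(4)])
print('hammer',px2w(s,300,97,15),px2w(s,282,189,20),'can',px2w(s,472,126,170), 'magnet',px2w(s,277,316,10))
print([px2w(s,u,v,130)[:2].round() for u,v in((132,230),(146,275),(189,330))])
E
```

```text
A [635.7 327.9] [np.float64(37.0), np.float64(40.0), np.float64(38.0), np.float64(38.0)] ang [np.float64(0.016), np.float64(1.509), np.float64(1.521), np.float64(1.474)]
B [521.5 349.2] [np.float64(39.0), np.float64(37.0), np.float64(38.0), np.float64(37.0)] ang [np.float64(0.165), np.float64(0.125), np.float64(0.162), np.float64(0.15)]
C [array([432.67065256, 347.08096141]), array([436.1079013 , 309.49294301])] [415.59526773 326.56832784] 0.09119170489580264
jig [5.33081e+02 1.42805e+02 1.00000e-02] [[0.6, -0.3], [-0.0, 0.2], [-0.5, -0.5], [0.3, 0.7], [-0.4, 0.0]]
tray [[ 632. -265.]
 [ 649. -460.]
 [ 388. -479.]
 [ 377. -290.]] [ 511.69188306 -373.38442989] [np.float64(256.46848857637883), np.float64(196.229250534011), np.float64(261.67064437557974), np.float64(189.49891959753165)]
hammer [883.32559135  60.15171018  15.        ] [646.33405255 107.78272542  20.        ] can [ 734.91942271 -315.93507782  170.        ] magnet [346.59481991 124.92907668  10.        ]
[array([537., 430.]), array([437., 396.]), array([319., 300.])]
```

```bash
cat > go.py <<'E'
import sys
from h import *
from scipy.spatial.transform import Rotation as Ro
def tool(yaw,tilt):
    """tool y = horizontal (cos yaw, sin yaw); tilt>0: z leans towards the +yaw+90 direction (pick), <0: place"""
    y=np.array([np.cos(yaw),np.sin(yaw),0]); u=np.array([-np.sin(yaw),np.cos(yaw),0])
    z=u*np.sin(tilt)-np.array([0,0,np.cos(tilt)]); return np.stack([np.cross(y,z),y,z],1)
def plan(pts,tilts_yaws):
    """pts: grasp-point (pad centre) waypoints mm; prints TCP delta and rotation delta to each in turn"""
    st=manip.sense(); p=np.array(st['eef_pos']); R=Ro.from_rotvec(st['orientation'])
    print('t',st['time'],'tcp',p.round(1),'pad',(p+manip.grip_point_offset*R.as_matrix()[:,2]).round(1),'w',round(st['grip_width']*92,1),'F',np.round(st['contact_force'],1),'ff',round(st['finger_force'],1),'j',np.round(st['joint_pos'],2))
    for q,(yaw,tilt) in zip(pts,tilts_yaws):
        M=tool(yaw,tilt); tq=np.array(q)-manip.grip_point_offset*M[:,2]; R2=Ro.from_matrix(M)
        d=tq-p; rv=(R2*R.inv()).as_rotvec(); n=max(np.linalg.norm(d)/50,np.degrees(np.linalg.norm(rv))/8.5)
        print('  d',(d/1000).round(4).tolist(),'rv',rv.round(3).tolist(),'min rows %.1f'%n); p,R=tq,R2
E
python3 - <<'E'
from go import *
t=tool(.15,np.pi/4)[:,2]; P=np.array([522.5,342,103])
plan([[529-50,300,290],P-80*t+[0,0,60],P-80*t,P],[(.15,np.pi/4)]*4)
E
```

```text
t 0.15 tcp [215.3 612.7 225.9] pad [215.3 612.8 244.7] w 91.6 F [0.3 0.2 0.4] ff 0.0 j [-0.97  0.5  -0.43  1.55  0.22  1.14 -0.21]
  d [0.2617, -0.2996, 0.0508] rv [0.635, 0.524, -1.025] min rows 8.9
  d [0.052, -0.0139, -0.0704] rv [0.0, 0.0, 0.0] min rows 1.8
  d [0.0, 0.0, -0.06] rv [0.0, 0.0, 0.0] min rows 1.2
  d [-0.0085, 0.0559, -0.0566] rv [0.0, 0.0, 0.0] min rows 1.6
```

Request:
{"op": "send_rows", "data": {
  "steps": [0.026, -0.03, 0.008, 0.0635, 0.0524, -0.1025, 0.026, -0.03, 0.008, 0.0635, 0.0524, -0.1025, 0.026, -0.03, 0.008, 0.0635, 0.0524, -0.1025, 0.026, -0.03, 0.008, 0.0635, 0.0524, -0.1025, 0.026, -0.03, 0.008, 0.0635, 0.0524, -0.1025, 0.026, -0.03, 0.008, 0.0635, 0.0524, -0.1025, 0.026, -0.03, 0.008, 0.0635, 0.0524, -0.1025, 0.026, -0.03, 0.008, 0.0635, 0.0524, -0.1025, 0.026, -0.03, 0.008, 0.0635, 0.0524, -0.1025, 0.026, -0.03, 0.008, 0.0635, 0.0524, -0.1025],
  "jaw": 0,
  "force": 60
}}

```text
time: 1.15
eef_pos: [476.8, 311.4, 307.3]
orientation: [-1.612, -1.862, -0.671]
contact_force: [0.4, -0.4, 0.6]
grip_width: 1.001
finger_force: 0.0
```

Run:
```python
from go import *
t=tool(.15,np.pi/4)[:,2]; P=np.array([522.5,342,103])
plan([P-80*t+[0,0,60],P-80*t,P],[(.15,np.pi/4)]*3)
snap('wrist','w1')
```

```text
t 1.15 tcp [476.8 311.4 307.3] pad [478.8 298.2 320.5] w 92.1 F [ 0.4 -0.4  0.6] ff 0.0 j [ 0.08  0.28 -0.28  1.91 -0.83  1.09  0.4 ]
  d [0.0521, -0.0122, -0.101] rv [-0.003, 0.0, 0.006] min rows 2.3
  d [0.0, 0.0, -0.06] rv [0.0, 0.0, 0.0] min rows 1.2
  d [-0.0085, 0.0559, -0.0566] rv [0.0, 0.0, 0.0] min rows 1.6
```

View pics/w1.png

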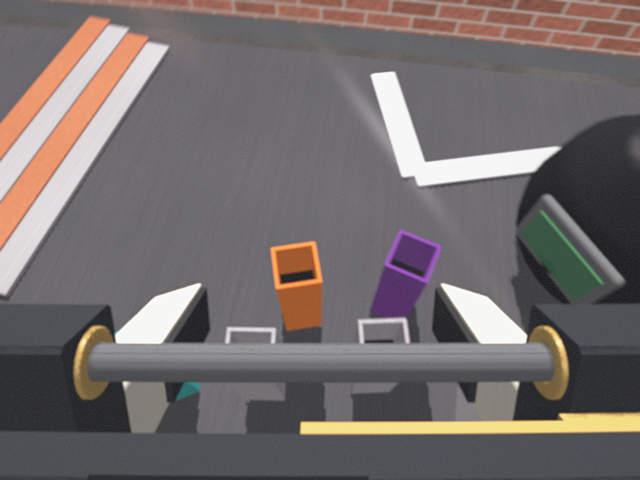

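The wrist view shows grey tubes C at (250,330) and B at (384,320), with orange and purple behind them. I compare B's far rim corners, about (360,319) and (408,317), with the prediction while approaching.

Run:
```python
from h import *
s=load('w1')
for c,ps,obs in(((521.5,349.2),.15,[(360,319),(408,317)]),((415.5,326.5),.09,[(226,329),(275,329)])):
    w=[px2w(s,*o,130)[:2] for o in obs]; d=w[1]-w[0]; n=np.array([d[1],-d[0]])/np.linalg.norm(d)*20
    print(np.round(w,1).tolist(),'ctr',(w[0]+w[1])/2+n,(w[0]+w[1])/2-n,np.arctan2(d[1],d[0]))
```

```text
[[501.6, 366.3], [541.1, 373.8]] ctr [525.06935436 350.38940963] [517.68575358 389.70203406] 0.1856546968799914
[[393.4, 342.0], [433.3, 347.8]] ctr [416.24138735 325.11724914] [410.42431656 364.69200988] 0.14594431428567048
```

Request:
{"op": "send_rows", "data": {
  "steps": [0.013, -0.003, -0.025, 0, 0, 0, 0.013, -0.003, -0.025, 0, 0, 0, 0.013, -0.003, -0.025, 0, 0, 0, 0.013, -0.003, -0.026, 0, 0, 0, 0, 0, -0.02, 0, 0, 0, 0, 0, -0.02, 0, 0, 0, 0, 0, -0.02, 0, 0, 0, 0, 0, 0, 0, 0, 0, 0, 0, 0, 0, 0, 0, 0, 0, 0, 0, 0, 0]
}}

```text
time: 2.2
eef_pos: [528.0, 301.6, 146.9]
orientation: [-1.607, -1.87, -0.669]
contact_force: [0.8, 0.1, 0.3]
grip_width: 0.998
finger_force: 0.0
```

Request:
{"op": "send_rows", "data": {
  "steps": [-0.0015, 0.0136, -0.0142, 0, 0, 0, -0.0015, 0.0136, -0.0142, 0, 0, 0, -0.0015, 0.0136, -0.0142, 0, 0, 0, -0.0015, 0.0136, -0.0142, 0, 0, 0, 0, 0, 0, 0, 0, 0, 0, 0, 0, 0, 0, 0, 0, 0, 0, 0, 0, 0, 0, 0, 0, 0, 0, 0, 0, 0, 0, 0, 0, 0, 0, 0, 0, 0, 0, 0]
}}

```text
time: 3.2
eef_pos: [521.8, 355.2, 89.3]
orientation: [-1.609, -1.869, -0.668]
contact_force: [-1.3, 0.1, 0.5]
grip_width: 1.001
finger_force: 0.0
```

Request:
{"op": "send_rows", "data": {
  "steps": [0, 0, 0, 0, 0, 0, 0, 0, 0, 0, 0, 0, 0, 0, 0, 0, 0, 0, 0, 0, 0, 0, 0, 0, 0, 0, 0, 0, 0, 0, 0, 0, 0, 0, 0, 0, 0, 0, 0, 0, 0, 0, 0, 0, 0, 0, 0, 0, 0, 0, 0, 0, 0, 0, 0, 0, 0, 0, 0, 0],
  "jaw": 255,
  "force": 60
}}

```text
time: 4.2
eef_pos: [521.5, 355.6, 88.9]
orientation: [-1.608, -1.868, -0.667]
contact_force: [0.0, -0.0, -1.2]
grip_width: 0.431
finger_force: 59.6
```

```bash
cat >> go.py <<'E'
J0=np.array([533.1,142.8]);JY=.01
def jig(x,y,z): c,s=np.cos(JY),np.sin(JY); return np.array([J0[0]+c*x-s*y,J0[1]+s*x+c*y,z])
E
python3 - <<'E'
from go import *
q=np.pi/4
s=manip.sense(); R=Ro.from_rotvec(s['orientation']).as_matrix(); print('yaw',np.arctan2(R[1,1],R[0,1]))
P=np.array(s['eef_pos'])+manip.grip_point_offset*R[:,2]
plan([P+[0,0,150],jig(-2,34,220),jig(-2,34,140),jig(-2,34,100)],[(.15,q),(JY,-q),(JY,-q),(JY,-q)])
E
```

```text
yaw 0.14897384300097202
t 4.2 tcp [521.5 355.6  88.9] pad [523.4 342.5 102.2] w 39.7 F [ 0.  -0.  -1.2] ff 59.6 j [ 0.02  0.7  -0.32  1.89 -0.93  0.75  0.68]
  d [-0.0, -0.0, 0.15] rv [-0.0, 0.001, 0.001] min rows 3.0
  d [0.0094, -0.1922, -0.0322] rv [-1.567, -0.126, -0.11] min rows 10.6
  d [0.0, 0.0, -0.08] rv [0.0, 0.0, 0.0] min rows 1.6
  d [0.0, 0.0, -0.04] rv [0.0, 0.0, 0.0] min rows 0.8
```

Request:
{"op": "send_rows", "data": {
  "steps": [0, 0, 0.035, 0, 0, 0, 0, 0, 0.035, 0, 0, 0, 0, 0, 0.035, 0, 0, 0, 0, 0, 0.035, 0, 0, 0, 0.0008, -0.016, -0.002, -0.1306, -0.0105, -0.0092, 0.0008, -0.016, -0.002, -0.1306, -0.0105, -0.0092, 0.0008, -0.016, -0.002, -0.1306, -0.0105, -0.0092, 0.0008, -0.016, -0.002, -0.1306, -0.0105, -0.0092, 0.0008, -0.016, -0.002, -0.1306, -0.0105, -0.0092, 0.0008, -0.016, -0.002, -0.1306, -0.0105, -0.0092]
}}

```text
time: 5.2
eef_pos: [525.9, 258.8, 217.0]
orientation: [-2.122, -2.297, 0.037]
contact_force: [0.0, -0.6, -5.8]
grip_width: 0.435
finger_force: 59.6
```

Request:
{"op": "send_rows", "data": {
  "steps": [0.0008, -0.016, -0.002, -0.1306, -0.0105, -0.0092, 0.0008, -0.016, -0.002, -0.1306, -0.0105, -0.0092, 0.0008, -0.016, -0.002, -0.1306, -0.0105, -0.0092, 0.0008, -0.016, -0.002, -0.1306, -0.0105, -0.0092, 0.0008, -0.016, -0.002, -0.1306, -0.0105, -0.0092, 0.0008, -0.016, -0.002, -0.1306, -0.0105, -0.0092, 0, 0, 0, 0, 0, 0, 0, 0, 0, 0, 0, 0, 0, 0, 0, 0, 0, 0, 0, 0, 0, 0, 0, 0]
}}

```text
time: 6.2
eef_pos: [531.8, 163.4, 206.3]
orientation: [1.753, 1.767, -0.719]
contact_force: [0.2, 0.6, -3.7]
grip_width: 0.43
finger_force: 59.5
```

Run:
```python
from go import *
q=np.pi/4
plan([jig(-2,34,160),jig(-2,34,101)],[(JY,-q),(JY,-q)])
snap('side','s2');s=snap('top','t2')
im=cv2.imread('pics/s2.png')[90:330,170:430]; im2=cv2.imread('pics/t2.png')[150:300,150:420]
a=cv2.resize(im,(520,480),interpolation=cv2.INTER_CUBIC)
cv2.imwrite('pics/c3.png',a)
```

```text
t 6.2 tcp [531.8 163.4 206.3] pad [531.6 176.7 219.6] w 39.6 F [ 0.2  0.6 -3.7] ff 59.5 j [-0.82  0.64  0.16  1.59  0.5   1.46 -0.86]
  d [-0.0009, 0.0001, -0.0595] rv [-0.003, 0.004, 0.001] min rows 1.2
  d [0.0, 0.0, -0.059] rv [0.0, 0.0, 0.0] min rows 1.2
```

View pics/c3.png

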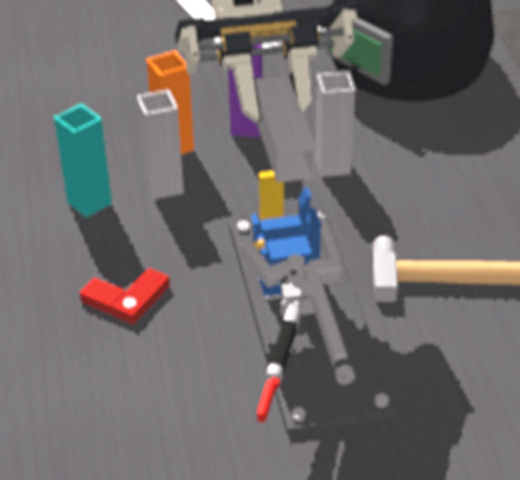

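The tube is held level, at crop (285,120) above the jig. I lower it into the channel.

Request:
{"op": "send_rows", "data": {
  "steps": [0, 0, -0.016, 0, 0, 0, 0, 0, -0.016, 0, 0, 0, 0, 0, -0.016, 0, 0, 0, 0, 0, -0.014, 0, 0, 0, 0, 0, -0.012, 0, 0, 0, 0, 0, -0.012, 0, 0, 0, 0, 0, -0.01, 0, 0, 0, 0, 0, -0.008, 0, 0, 0, 0, 0, -0.004, 0, 0, 0, 0, 0, 0, 0, 0, 0]
}}

```text
time: 7.3
eef_pos: [530.8, 163.6, 96.5]
orientation: [1.748, 1.767, -0.724]
contact_force: [-0.8, 0.8, -3.5]
grip_width: 0.437
finger_force: 59.5
```

Request:
{"op": "send_rows", "data": {
  "steps": [0, 0, -0.002, 0, 0, 0, 0, 0, -0.002, 0, 0, 0, 0, 0, -0.002, 0, 0, 0, 0, 0, -0.002, 0, 0, 0, 0, 0, -0.001, 0, 0, 0, 0, 0, -0.001, 0, 0, 0, 0, 0, 0, 0, 0, 0, 0, 0, 0, 0, 0, 0, 0, 0, 0, 0, 0, 0, 0, 0, 0, 0, 0, 0]
}}

```text
time: 8.3
eef_pos: [531.0, 163.8, 87.5]
orientation: [1.749, 1.767, -0.723]
contact_force: [-2.7, 3.2, 4.8]
grip_width: 0.434
finger_force: 59.6
```

Request:
{"op": "send_rows", "data": {
  "steps": [0, 0.001, 0, 0, 0, 0, 0, 0.001, 0, 0, 0, 0, 0, 0.001, 0, 0, 0, 0, 0, 0.001, 0, 0, 0, 0, 0, 0.001, 0, 0, 0, 0, 0, 0, 0, 0, 0, 0, 0, 0, 0, 0, 0, 0, 0, 0, 0, 0, 0, 0, 0, 0, 0, 0, 0, 0, 0, 0, 0, 0, 0, 0]
}}

```text
time: 9.3
eef_pos: [531.4, 167.3, 87.3]
orientation: [1.749, 1.765, -0.725]
contact_force: [-0.0, -5.3, 3.5]
grip_width: 0.436
finger_force: 59.6
```

Run:
```python
from go import *
snap('top','t3'); im=cv2.imread('pics/t3.png')[180:280,190:350]
cv2.imwrite('pics/c4.png',cv2.resize(im,(800,500),interpolation=cv2.INTER_CUBIC))
```

View pics/c4.png

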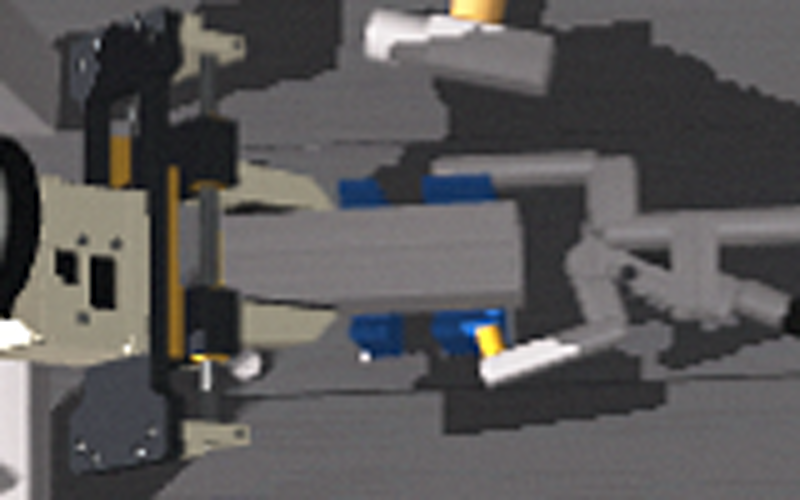

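The tube lies in the channel, against the fence saddles and the stop. I release, retreat and go to the handles.

Request:
{"op": "send_rows", "data": {
  "steps": [0, 0, 0, 0, 0, 0, 0, 0, 0, 0, 0, 0, 0, 0, 0, 0, 0, 0, 0, 0, 0, 0, 0, 0, 0, 0, 0, 0, 0, 0, 0, 0.005, 0.012, 0, 0, 0, 0, 0.01, 0.03, 0, 0, 0, 0, 0, 0.03, 0, 0, 0, 0, 0, 0.04, 0, 0, 0, 0, 0, 0.04, 0, 0, 0],
  "jaw": 0
}}

```text
time: 10.35
eef_pos: [530.7, 184.1, 241.0]
orientation: [1.749, 1.768, -0.723]
contact_force: [0.9, 1.2, -0.5]
grip_width: 1.0
finger_force: 0.0
```

Run:
```python
from go import *
plan([jig(-14,-203,200),jig(-14,-203,94),jig(-5,-203,94)],[(JY,0)]*3)
snap('side','s3')
im=cv2.imread('pics/s3.png')[120:330,220:420]
cv2.imwrite('pics/c5.png',cv2.resize(im,(570,600),interpolation=cv2.INTER_CUBIC))
```

```text
t 10.35 tcp [530.7 184.1 241. ] pad [530.5 197.4 254.3] w 92.0 F [ 0.9  1.2 -0.5] ff 0.0 j [-0.84  0.63  0.15  1.54  0.49  1.54 -0.84]
  d [-0.0096, -0.2444, -0.0598] rv [0.786, 0.009, -0.001] min rows 5.3
  d [0.0, 0.0, -0.106] rv [0.0, 0.0, 0.0] min rows 2.1
  d [0.009, 0.0001, 0.0] rv [0.0, 0.0, 0.0] min rows 0.2
```

View pics/c5.png

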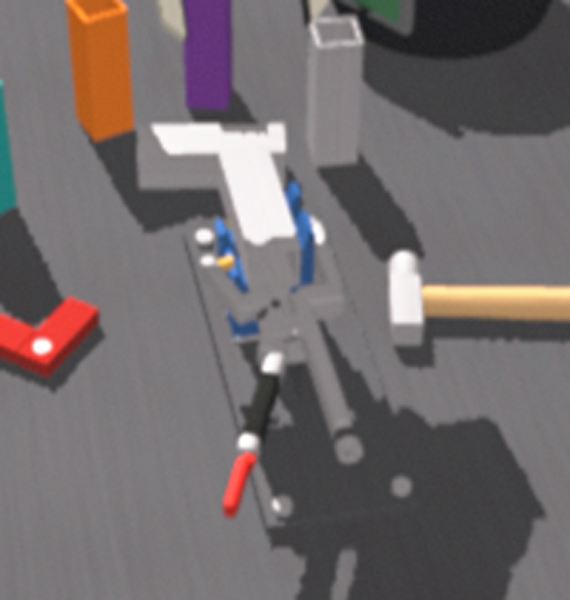

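Tube C is no longer standing. It appears to lie across behind the stop, at crop (215,150). I move away to the handle and look from the top.

Request:
{"op": "send_rows", "data": {
  "steps": [-0.001, -0.025, -0.003, 0.0786, 0.001, 0, -0.001, -0.025, -0.003, 0.0786, 0.001, 0, -0.001, -0.025, -0.003, 0.0786, 0.001, 0, -0.001, -0.025, -0.003, 0.0786, 0.001, 0, -0.001, -0.025, -0.003, 0.0786, 0.001, 0, -0.001, -0.025, -0.003, 0.0786, 0.001, 0, -0.001, -0.025, -0.003, 0.0786, 0.001, 0, -0.001, -0.025, -0.003, 0.0786, 0.001, 0, -0.001, -0.024, -0.003, 0.0786, 0.001, 0, -0.001, -0.02, -0.003, 0.0786, 0.001, 0]
}}

```text
time: 11.4
eef_pos: [521.3, -61.6, 210.4]
orientation: [-2.21, -2.233, -0.007]
contact_force: [0.0, 0.1, -0.7]
grip_width: 1.004
finger_force: 0.0
```

Run:
```python
from go import *
plan([jig(-14,-203,94),jig(-5,-203,94)],[(JY,0)]*2)
snap('top','t4')
im=cv2.imread('pics/t4.png')[170:310,130:330]
cv2.imwrite('pics/c6.png',cv2.resize(im,(800,560),interpolation=cv2.INTER_CUBIC))
```

```text
t 11.4 tcp [521.3 -61.6 210.4] pad [521.3 -61.7 229.2] w 92.4 F [ 0.   0.1 -0.7] ff 0.0 j [-0.09  0.26  0.19  1.9  -0.06  0.98  0.14]
  d [-0.0002, 0.0013, -0.1352] rv [-0.003, 0.003, -0.0] min rows 2.7
  d [0.009, 0.0001, 0.0] rv [0.0, 0.0, 0.0] min rows 0.2
```

View pics/c6.png

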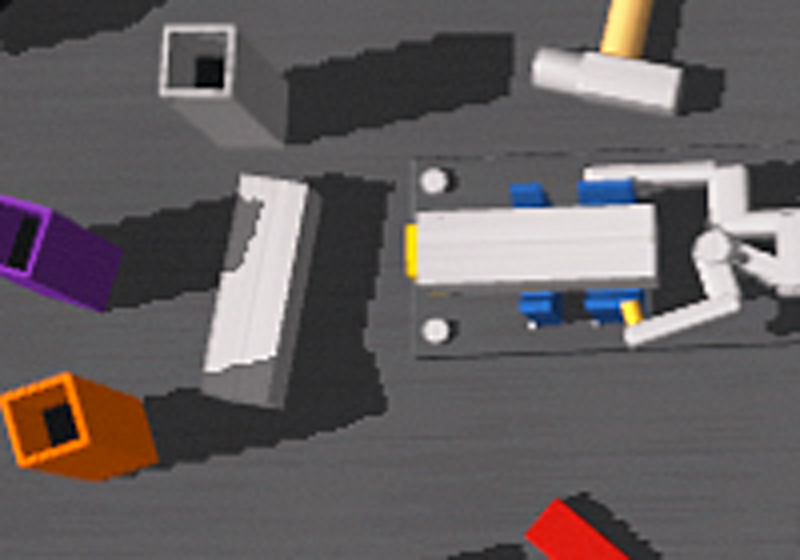

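Tube C now lies flat at crop (255,290), which is easier to grasp. The seated tube looks good against the stop, so I squeeze the pliers.

Request:
{"op": "send_rows", "data": {
  "steps": [0, 0, -0.03, 0, 0, 0, 0, 0, -0.03, 0, 0, 0, 0, 0, -0.03, 0, 0, 0, 0, 0, -0.025, 0, 0, 0, 0, 0, -0.02, 0, 0, 0, 0, 0, 0, 0, 0, 0, 0, 0, 0, 0, 0, 0, 0, 0, 0, 0, 0, 0, 0, 0, 0, 0, 0, 0, 0, 0, 0, 0, 0, 0]
}}

```text
time: 12.45
eef_pos: [521.8, -60.3, 75.0]
orientation: [2.209, 2.232, 0.002]
contact_force: [-0.1, -0.1, 0.1]
grip_width: 0.999
finger_force: 0.0
```

Request:
{"op": "send_rows", "data": {
  "steps": [0.002, 0, 0, 0, 0, 0, 0.002, 0, 0, 0, 0, 0, 0.002, 0, 0, 0, 0, 0, 0.002, 0, 0, 0, 0, 0, 0.001, 0, 0, 0, 0, 0, 0, 0, 0, 0, 0, 0, 0, 0, 0, 0, 0, 0, 0, 0, 0, 0, 0, 0, 0, 0, 0, 0, 0, 0, 0, 0, 0, 0, 0, 0],
  "jaw": 135,
  "force": 50
}}

```text
time: 13.45
eef_pos: [528.1, -61.6, 73.0]
orientation: [-2.209, -2.231, 0.005]
contact_force: [-4.4, -3.5, -2.5]
grip_width: 0.474
finger_force: 6.9
```

Request:
{"op": "send_rows", "data": {
  "steps": [0, 0, 0, 0, 0, 0, 0, 0, 0, 0, 0, 0, 0, 0, 0, 0, 0, 0, 0, 0, 0, 0, 0, 0, 0, 0, 0, 0, 0, 0, 0, 0, 0, 0, 0, 0, 0, 0, 0, 0, 0, 0, 0, 0, 0, 0, 0, 0, 0, 0, 0, 0, 0, 0, 0, 0, 0, 0, 0, 0],
  "jaw": 255
}}

```text
time: 14.45
eef_pos: [532.1, -61.2, 74.0]
orientation: [2.208, 2.23, 0.003]
contact_force: [4.6, -3.5, -7.9]
grip_width: 0.384
finger_force: 50.0
```

Request:
{"op": "send_rows", "data": {
  "steps": [0, 0, 0, 0, 0, 0, 0, 0, 0, 0, 0, 0, 0, 0, 0, 0, 0, 0, 0, 0, 0, 0, 0, 0, -0.003, 0, 0, 0, 0, 0, -0.003, 0, 0, 0, 0, 0, 0, 0, 0.02, 0, 0, 0, 0, 0, 0.03, 0, 0, 0, 0, 0, 0.03, 0, 0, 0, 0, 0, 0.03, 0, 0, 0],
  "jaw": 0
}}

```text
time: 15.45
eef_pos: [523.3, -60.3, 184.9]
orientation: [-2.209, -2.232, 0.001]
contact_force: [-0.2, 0.7, -0.8]
grip_width: 0.997
finger_force: 0.0
```

Run:
```python
from go import *
plan([jig(16,-291,180),jig(16,-291,95),jig(-60,-291,95)],[(JY,0)]*3)
snap('top','t5');s=load('t5')
im=cv2.imread('pics/t5.png')[190:280,220:420]
cv2.imwrite('pics/c7.png',cv2.resize(im,(800,360),interpolation=cv2.INTER_CUBIC))
print([(n,((w2px(s,p)-[220,190])*4).round()) for n,p in dict(tail=jig(-16,-291,92),tgt=jig(16,-291,92),pivot=jig(-26,-143,100),seat=jig(0,0,112)).items()])
```

```text
t 15.45 tcp [523.3 -60.3 184.9] pad [523.3 -60.3 203.7] w 91.7 F [-0.2  0.7 -0.8] ff 0.0 j [-0.09  0.3   0.19  1.92 -0.07  0.93  0.14]
  d [0.0287, -0.0877, -0.0237] rv [-0.0, -0.001, -0.0] min rows 1.9
  d [0.0, 0.0, -0.085] rv [0.0, 0.0, 0.0] min rows 1.7
  d [-0.076, -0.0008, 0.0] rv [0.0, 0.0, 0.0] min rows 1.5
[('tail', array([704., 171.])), ('tgt', array([700., 114.])), ('pivot', array([437., 197.])), ('seat', array([173., 157.]))]
```

View pics/c7.png

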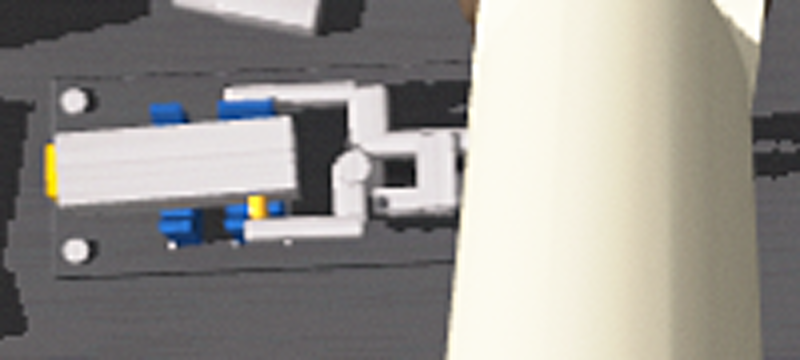

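Run:
```python
from fit import *
s=load('t5')
o=cr(s,[(56,134),(292,117),(296,190),(57,205)],220,190,4)
w=[px2w(*a,112)[:2] for a in o];print(np.round(w,1));m=np.mean(w,0)-[533.1,142.8];print('mid in jig',m, 'ang',[np.arctan2(-(w[0]-w[1])[0],(w[0]-w[1])[1]),np.arctan2(-(w[3]-w[2])[0],(w[3]-w[2])[1])])
```

```text
[[548.6 208. ]
 [554.   78.1]
 [513.5  76.6]
 [509.1 207.4]]
mid in jig [-1.81976704 -0.28584776] ang [np.float64(0.04193414447641887), np.float64(0.03379073421475046)]
```

Locked: the mid is within 2 mm and the angle within 0.03 rad. Now I pull the release lever.

Request:
{"op": "send_rows", "data": {
  "steps": [0.007, -0.022, 0, 0, 0, 0, 0.007, -0.022, 0, 0, 0, 0, 0.007, -0.022, 0, 0, 0, 0, 0.008, -0.022, 0, 0, 0, 0, 0, 0, 0, 0, 0, 0, 0, 0, -0.03, 0, 0, 0, 0, 0, -0.03, 0, 0, 0, 0, 0, -0.025, 0, 0, 0, 0, 0, -0.023, 0, 0, 0, 0, 0, 0, 0, 0, 0],
  "jaw": 255
}}

```text
time: 16.5
eef_pos: [550.2, -146.8, 72.9]
orientation: [-2.205, -2.23, 0.005]
contact_force: [-0.2, -0.3, -0.7]
grip_width: 0.179
finger_force: 0.2
```

Request:
{"op": "send_rows", "data": {
  "steps": [-0.005, 0, 0, 0, 0, 0, -0.005, 0, 0, 0, 0, 0, -0.005, 0, 0, 0, 0, 0, -0.005, 0, 0, 0, 0, 0, -0.005, 0, 0, 0, 0, 0, -0.005, 0, 0, 0, 0, 0, -0.005, 0, 0, 0, 0, 0, -0.005, 0, 0, 0, 0, 0, -0.005, 0, 0, 0, 0, 0, -0.005, 0, 0, 0, 0, 0]
}}

```text
time: 17.5
eef_pos: [502.4, -148.4, 75.8]
orientation: [-2.209, -2.233, 0.001]
contact_force: [0.4, 0.2, 0.1]
grip_width: 0.003
finger_force: 0.0
```

Run:
```python
from go import *
plan([jig(-60,-291,95)],[(JY,0)])
snap('side','s6')
im=cv2.imread('pics/s6.png')[160:330,220:400]
cv2.imwrite('pics/c8.png',cv2.resize(im,(540,510),interpolation=cv2.INTER_CUBIC))
```

```text
t 17.5 tcp [ 502.4 -148.4   75.8] pad [ 502.4 -148.4   94.6] w 0.3 F [0.4 0.2 0.1] ff 0.0 j [ 0.07  0.46  0.2   2.   -0.14  0.7   0.37]
  d [-0.0264, -0.0004, 0.0004] rv [-0.0, -0.001, -0.0] min rows 0.5
```

View pics/c8.png

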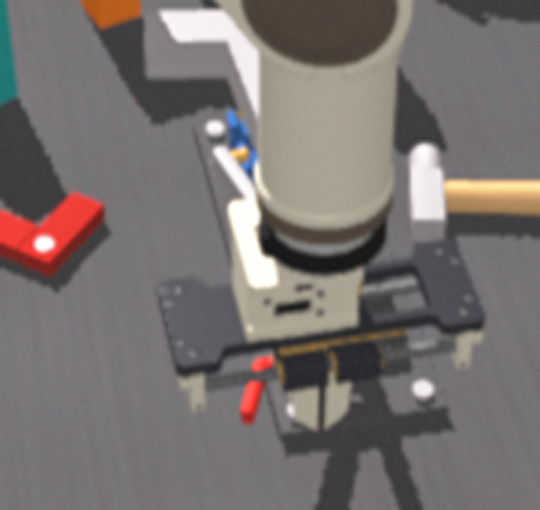

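The tail at crop (255,390) has swung well clear of the finger, so the pliers are open. Next I fetch the tube.

```bash
cat >> go.py <<'E'
T0=np.array([511.7,-373.4]);TY=.085
def tray(x,y,z): c,s=np.cos(TY),np.sin(TY); return np.array([T0[0]+c*x-s*y,T0[1]+s*x+c*y,z])
E
python3 - <<'E'
from go import *
p=manip.sense()['eef_pos']
plan([p+[0,0,140],jig(-2.7,30,210),jig(-2.7,30,96),jig(-2.7,30,216),tray(75,30,200),tray(75,30,70),tray(75,30,31)],[(JY,0),(.03,0),(.03,0),(.03,0)]+[(TY+.02,0)]*3)
E
```

```text
t 17.55 tcp [ 501.4 -148.4   75.7] pad [ 501.4 -148.4   94.5] w 0.4 F [-1.7 -0.1  0.2] ff 0.0 j [ 0.07  0.46  0.2   2.   -0.14  0.7   0.37]
  d [0.0, 0.0, 0.1212] rv [-0.0, -0.002, -0.0] min rows 2.4
  d [0.0287, 0.3211, -0.0057] rv [0.0, 0.0, 0.02] min rows 6.4
  d [0.0, 0.0, -0.114] rv [0.0, 0.0, 0.0] min rows 2.3
  d [0.0, 0.0, 0.12] rv [0.0, 0.0, 0.0] min rows 2.4
  d [0.0538, -0.5099, -0.016] rv [0.0, 0.0, 0.075] min rows 10.3
  d [0.0, 0.0, -0.13] rv [0.0, 0.0, 0.0] min rows 2.6
  d [0.0, 0.0, -0.039] rv [0.0, 0.0, 0.0] min rows 0.8
```

Request:
{"op": "send_rows", "data": {
  "steps": [0, 0, 0.039, 0, 0, 0, 0, 0, 0.039, 0, 0, 0, 0, 0, 0.038, 0, 0, 0, 0.0041, 0.0459, 0, 0, 0, 0.003, 0.0041, 0.0459, 0, 0, 0, 0.003, 0.0041, 0.0459, 0, 0, 0, 0.003, 0.0041, 0.0459, 0, 0, 0, 0.003, 0.0041, 0.0459, 0, 0, 0, 0.003, 0.0041, 0.0459, 0, 0, 0, 0.003, 0.0041, 0.0457, 0, 0, 0, 0.002],
  "jaw": 0
}}

```text
time: 18.55
eef_pos: [531.5, 174.6, 192.0]
orientation: [-2.187, -2.255, -0.0]
contact_force: [1.0, -1.1, 0.4]
grip_width: 0.828
finger_force: 0.0
```

Request:
{"op": "send_rows", "data": {
  "steps": [0, 0, 0, 0, 0, 0, 0, 0, 0, 0, 0, 0, 0, 0, -0.025, 0, 0, 0, 0, 0, -0.025, 0, 0, 0, 0, 0, -0.025, 0, 0, 0, 0, 0, -0.02, 0, 0, 0, 0, 0, -0.019, 0, 0, 0, 0, 0, 0, 0, 0, 0, 0, 0, 0, 0, 0, 0, 0, 0, 0, 0, 0, 0]
}}

```text
time: 19.55
eef_pos: [532.7, 172.1, 79.1]
orientation: [2.188, 2.253, 0.002]
contact_force: [1.0, -0.1, 0.4]
grip_width: 1.003
finger_force: 0.0
```

Request:
{"op": "send_rows", "data": {
  "steps": [0, 0, 0, 0, 0, 0, 0, 0, 0, 0, 0, 0, 0, 0, 0, 0, 0, 0, 0, 0, 0, 0, 0, 0, 0, 0, 0, 0, 0, 0, 0, 0, 0, 0, 0, 0, 0, 0, 0, 0, 0, 0, 0, 0, 0, 0, 0, 0, 0, 0, 0, 0, 0, 0, 0, 0, 0, 0, 0, 0],
  "jaw": 255,
  "force": 60
}}

```text
time: 20.55
eef_pos: [531.4, 172.9, 77.8]
orientation: [-2.187, -2.255, 0.001]
contact_force: [-1.4, 1.1, -0.0]
grip_width: 0.434
finger_force: 60.0
```

Run:
```python
from go import *
plan([jig(-2.7,30,216),tray(75,30,200),tray(75,30,70),tray(75,30,31)],[(.03,0)]+[(TY+.02,0)]*3)
```

```text
t 20.55 tcp [531.4 172.9  77.8] pad [531.4 172.9  96.6] w 39.9 F [-1.4  1.1 -0. ] ff 60.0 j [-0.41  0.5   0.06  1.91 -0.04  0.74 -0.3 ]
  d [-0.0013, -0.0001, 0.1194] rv [-0.0, -0.001, -0.001] min rows 2.4
  d [0.0538, -0.5099, -0.016] rv [0.0, 0.0, 0.075] min rows 10.3
  d [0.0, 0.0, -0.13] rv [0.0, 0.0, 0.0] min rows 2.6
  d [0.0, 0.0, -0.039] rv [0.0, 0.0, 0.0] min rows 0.8
```

Gripped. I lift and carry it to the tray.

Request:
{"op": "send_rows", "data": {
  "steps": [0, 0, 0.02, 0, 0, 0, 0, 0, 0.03, 0, 0, 0, 0, 0, 0.035, 0, 0, 0, 0, 0, 0.035, 0, 0, 0, 0.0035, -0.034, 0, 0, 0, 0.005, 0.0035, -0.034, 0, 0, 0, 0.005, 0.0035, -0.034, 0, 0, 0, 0.005, 0.0035, -0.034, 0, 0, 0, 0.005, 0.0035, -0.034, 0, 0, 0, 0.005, 0.0035, -0.034, 0, 0, 0, 0.005]
}}

```text
time: 21.55
eef_pos: [551.8, -32.7, 197.0]
orientation: [-2.152, -2.287, 0.002]
contact_force: [0.9, 0.4, -4.7]
grip_width: 0.429
finger_force: 60.0
```

Request:
{"op": "send_rows", "data": {
  "steps": [0.0035, -0.034, 0, 0, 0, 0.005, 0.0035, -0.034, 0, 0, 0, 0.005, 0.0035, -0.034, 0, 0, 0, 0.005, 0.0035, -0.034, 0, 0, 0, 0.005, 0.0035, -0.034, 0, 0, 0, 0.005, 0.0035, -0.034, 0, 0, 0, 0.005, 0.0035, -0.034, 0, 0, 0, 0.005, 0.0035, -0.034, 0, 0, 0, 0.005, 0.0035, -0.034, 0, 0, 0, 0.005, 0, 0, 0, 0, 0, 0]
}}

```text
time: 22.55
eef_pos: [581.1, -344.9, 196.6]
orientation: [2.11, 2.327, -0.009]
contact_force: [-1.1, -0.4, -3.9]
grip_width: 0.438
finger_force: 60.0
```

Run:
```python
from go import *
plan([tray(75,30,70),tray(75,30,31)],[(TY+.02,0)]*2)
```

```text
t 22.55 tcp [ 581.1 -344.9  196.6] pad [ 581.2 -344.8  215.4] w 40.3 F [-1.1 -0.4 -3.9] ff 60.0 j [ 0.33  0.55  0.24  1.53 -0.13  1.09  0.69]
  d [0.0028, 0.0078, -0.1454] rv [0.005, -0.003, 0.007] min rows 2.9
  d [0.0, 0.0, -0.039] rv [0.0, 0.0, 0.0] min rows 0.8
```

Request:
{"op": "send_rows", "data": {
  "steps": [0.001, 0.003, -0.028, 0, 0, 0, 0.001, 0.003, -0.028, 0, 0, 0, 0.001, 0.002, -0.028, 0, 0, 0, 0, 0, -0.028, 0, 0, 0, 0, 0, -0.026, 0, 0, 0, 0, 0, -0.02, 0, 0, 0, 0, 0, -0.014, 0, 0, 0, 0, 0, -0.008, 0, 0, 0, 0, 0, -0.004, 0, 0, 0, 0, 0, 0, 0, 0, 0]
}}

```text
time: 23.55
eef_pos: [587.2, -329.3, 13.9]
orientation: [-2.101, -2.335, 0.0]
contact_force: [0.3, -0.2, -5.3]
grip_width: 0.428
finger_force: 60.0
```

Run:
```python
from go import *
plan([tray(75,30,30)],[(TY+.02,0)])
```

```text
t 23.55 tcp [ 587.2 -329.3   13.9] pad [ 587.3 -329.3   32.7] w 39.4 F [ 0.3 -0.2 -5.3] ff 60.0 j [ 0.34  0.76  0.19  1.63 -0.19  0.77  0.72]
  d [-0.0034, -0.0079, -0.0027] rv [-0.0, -0.0, -0.0] min rows 0.2
```

Request:
{"op": "send_rows", "data": {
  "steps": [-0.001, -0.003, -0.001, 0, 0, 0, -0.001, -0.002, -0.001, 0, 0, 0, 0, 0, -0.001, 0, 0, 0, 0, 0, -0.001, 0, 0, 0, 0, 0, 0, 0, 0, 0, 0, 0, 0, 0, 0, 0, 0, 0, 0, 0, 0, 0, 0, 0, 0, 0, 0, 0, 0, 0, 0, 0, 0, 0, 0, 0, 0, 0, 0, 0]
}}

```text
time: 24.55
eef_pos: [585.3, -334.9, 10.9]
orientation: [2.101, 2.335, -0.001]
contact_force: [-3.4, -0.2, 5.6]
grip_width: 0.435
finger_force: 59.9
```

Request:
{"op": "send_rows", "data": {
  "steps": [0, 0, 0, 0, 0, 0, 0, 0, 0, 0, 0, 0, 0, 0, 0, 0, 0, 0, 0, 0, 0, 0, 0, 0, 0, 0, 0.02, 0, 0, 0, 0, 0, 0.035, 0, 0, 0, 0, 0, 0.035, 0, 0, 0, 0, 0, 0.035, 0, 0, 0, 0, 0, 0.035, 0, 0, 0, 0, 0, 0.03, 0, 0, 0],
  "jaw": 111
}}

```text
time: 25.55
eef_pos: [585.6, -334.3, 202.0]
orientation: [2.1, 2.335, 0.001]
contact_force: [0.6, -0.0, -0.2]
grip_width: 0.565
finger_force: 0.0
```

Request:
{"op": "send_rows", "data": {
  "steps": [-0.012, 0.03, 0, 0, 0, 0, -0.012, 0.03, 0, 0, 0, 0, -0.012, 0.03, 0, 0, 0, 0, -0.012, 0.03, 0, 0, 0, 0, -0.012, 0.03, 0, 0, 0, 0, 0, 0.03, 0, 0, 0, 0, 0, 0.03, 0, 0, 0, 0, 0, 0.03, 0, 0, 0, 0, 0, 0, 0, 0, 0, 0, 0, 0, 0, 0, 0, 0],
  "jaw": 0
}}

```text
time: 26.55
eef_pos: [525.4, -93.5, 200.1]
orientation: [-2.099, -2.338, -0.0]
contact_force: [-0.8, -0.5, -0.2]
grip_width: 0.997
finger_force: 0.0
```

Run:
```python
from go import *
plan([],[])
snap('top','t8')
im=cv2.imread('pics/t8.png')
a=cv2.resize(im[165:305,120:280],(640,560),interpolation=cv2.INTER_CUBIC)
b=cv2.resize(im[170:310,430:550],(480,560))[:,::1]; b=cv2.resize(im[170:310,430:550],(160*1,187))
o=np.zeros((560,800,3),np.uint8); o[:,:640]=a; o[:187,640:]=b
o[200:280,640:]=cv2.resize(im[195:275,300:460],(160,80))
cv2.imwrite('pics/c9.png',o)
```

```text
t 26.55 tcp [525.4 -93.5 200.1] pad [525.4 -93.5 218.9] w 91.7 F [-0.8 -0.5 -0.2] ff 0.0 j [-0.02  0.29  0.17  1.89 -0.06  0.97  0.29]
```

View pics/c9.png

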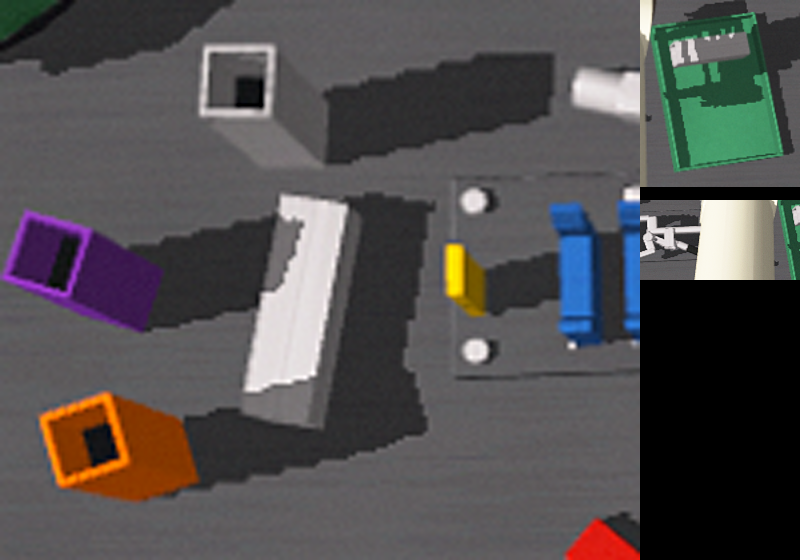

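Tube 1 lies flat in the tray by its far wall, at crop (710,48). Tube C lies on the bench with top-face corners at about (280,195), (349,203), (242,408) and (312,420) in the crop, and tube A still stands at (238,80). I compute C's pose.

Run:
```python
from fit import *
from go import plan,jig,JY
s=load('t8')
o=cr(s,[(280,195),(349,203),(312,420),(242,408)],120,165,4)
w=np.array([px2w(*a,40)[:2] for a in o]);print(w.round(1).tolist(),[np.linalg.norm(w[i]-w[i-1]).round() for i in range(4)])
print('mid',w.mean(0),'ang',np.arctan2(*(w[0]-w[3])[::-1]),np.arctan2(*(w[1]-w[2])[::-1]))
g=cv2.cvtColor(s['color'],cv2.COLOR_RGB2GRAY)
x,r=fit(o,[(65,20,40),(65,-20,40),(-65,-20,40),(-65,20,40)],[500,300,-.1]);print(x,r.round(1).tolist())
print('A',px2w(*cr(s,[(238,80)],120,165,4)[0],130))
```

```text
[[589.5, 325.4], [583.3, 284.1], [456.0, 304.6], [464.0, 345.9]] [np.float64(127.0), np.float64(42.0), np.float64(129.0), np.float64(42.0)]
mid [523.21660084 314.9999659 ] ang -0.1620167423491831 -0.1595622599989305
[ 5.23185606e+02  3.14994463e+02 -1.60870768e-01] [[0.5, -0.5], [-0.3, -0.3], [-0.5, 0.1], [0.3, 0.8]]
A [635.4178819  326.77088395 130.        ]
```

Lying tube C is hemmed in by orange, purple and the stop, so I take the standing tube A (635,327) next. That also frees room around C.

Run:
```python
from fit import *
from go import *
s=load('t8')
o=cr(s,[(204,48),(273,49),(269,114),(203,111)],120,165,4)
w=np.array([px2w(*a,130)[:2] for a in o]);print(w.round(1).tolist())
x,r=fit(o,[(19,19,130),(19,-19,130),(-19,-19,130),(-19,19,130)],[635,327,-.05]);print(x,r.round(1).tolist())
yw=x[2]; q=np.pi/4; t=tool(yw,q)[:,2]; u=np.array([-np.sin(yw),np.cos(yw),0]); P=np.array([x[0],x[1],103])-7*u
print(P,t); plan([P-80*t+[0,0,60],P-80*t,P],[(yw,q)]*3)
```

```text
[[654.5, 346.5], [652.4, 307.5], [615.4, 308.9], [618.5, 346.1]]
[ 6.35167303e+02  3.27219882e+02 -3.81696189e-02] [[0.5, -0.2], [-0.0, -0.4], [-0.0, -0.0], [-0.4, 0.7]]
[634.90018034 320.22498078 103.        ] [ 0.02698344  0.70659174 -0.70710678]
t 26.6 tcp [525.3 -94.7 200. ] pad [525.3 -94.7 218.8] w 91.9 F [ 0.1 -0.7  0.8] ff 0.0 j [-0.02  0.29  0.17  1.89 -0.06  0.97  0.29]
  d [0.108, 0.3717, 0.0062] rv [0.786, 0.027, -0.136] min rows 7.7
  d [0.0, 0.0, -0.06] rv [0.0, 0.0, 0.0] min rows 1.2
  d [0.0022, 0.0565, -0.0566] rv [0.0, 0.0, 0.0] min rows 1.6
```

Request:
{"op": "send_rows", "data": {
  "steps": [0.0108, 0.0372, 0.0006, 0.0786, 0.0027, -0.0136, 0.0108, 0.0372, 0.0006, 0.0786, 0.0027, -0.0136, 0.0108, 0.0372, 0.0006, 0.0786, 0.0027, -0.0136, 0.0108, 0.0372, 0.0006, 0.0786, 0.0027, -0.0136, 0.0108, 0.0372, 0.0006, 0.0786, 0.0027, -0.0136, 0.0108, 0.0372, 0.0006, 0.0786, 0.0027, -0.0136, 0.0108, 0.0372, 0.0006, 0.0786, 0.0027, -0.0136, 0.0108, 0.0372, 0.0006, 0.0786, 0.0027, -0.0136, 0.0108, 0.0372, 0.0006, 0.0786, 0.0027, -0.0136, 0.0108, 0.0372, 0.0006, 0.0786, 0.0027, -0.0136]
}}

```text
time: 27.6
eef_pos: [635.2, 276.4, 205.7]
orientation: [-1.8, -1.726, -0.748]
contact_force: [0.4, 0.1, -0.5]
grip_width: 1.0
finger_force: 0.0
```

Request:
{"op": "send_rows", "data": {
  "steps": [0, 0, -0.02, 0, 0, 0, 0, 0, -0.02, 0, 0, 0, 0, 0, -0.02, 0, 0, 0, 0, 0, 0, 0, 0, 0, 0, 0, 0, 0, 0, 0, 0, 0, 0, 0, 0, 0, 0, 0, 0, 0, 0, 0, 0, 0, 0, 0, 0, 0, 0, 0, 0, 0, 0, 0, 0, 0, 0, 0, 0, 0]
}}

```text
time: 28.6
eef_pos: [633.3, 277.9, 146.3]
orientation: [-1.797, -1.731, -0.745]
contact_force: [-0.4, -0.4, 0.1]
grip_width: 1.003
finger_force: 0.0
```

Run:
```python
from go import *
plan([np.array([635,320.2,103])],[(-.038,np.pi/4)])
s=snap('top','t9')
# did A move? compare patch with t8
a=load('t8')['color'].astype(int);b=s['color'].astype(int);d=abs(a-b).sum(2)
print('A patch diff',d[170:200,165:190].mean(), 'C patch',d[215:265,180:205].mean())
```

```text
t 28.6 tcp [633.3 277.9 146.3] pad [632.8 264.6 159.6] w 92.3 F [-0.4 -0.4  0.1] ff 0.0 j [ 0.06  0.66 -0.18  1.75 -0.93  0.89  0.54]
  d [0.0022, 0.0556, -0.0566] rv [-0.001, -0.0, -0.001] min rows 1.6
A patch diff 8.188 C patch 10.3264
```

Request:
{"op": "send_rows", "data": {
  "steps": [0.0005, 0.0139, -0.0141, 0, 0, 0, 0.0005, 0.0139, -0.0141, 0, 0, 0, 0.0005, 0.0139, -0.0141, 0, 0, 0, 0.0005, 0.0139, -0.0141, 0, 0, 0, 0, 0, 0, 0, 0, 0, 0, 0, 0, 0, 0, 0, 0, 0, 0, 0, 0, 0, 0, 0, 0, 0, 0, 0, 0, 0, 0, 0, 0, 0, 0, 0, 0, 0, 0, 0]
}}

```text
time: 29.65
eef_pos: [635.7, 332.9, 90.0]
orientation: [-1.798, -1.73, -0.745]
contact_force: [0.2, 0.2, -0.9]
grip_width: 1.004
finger_force: 0.0
```

Request:
{"op": "send_rows", "data": {
  "steps": [0, 0, 0, 0, 0, 0, 0, 0, 0, 0, 0, 0, 0, 0, 0, 0, 0, 0, 0, 0, 0, 0, 0, 0, 0, 0, 0, 0, 0, 0, 0, 0, 0, 0, 0, 0, 0, 0, 0, 0, 0, 0, 0, 0, 0, 0, 0, 0, 0, 0, 0, 0, 0, 0, 0, 0, 0, 0, 0, 0],
  "jaw": 255
}}

```text
time: 30.65
eef_pos: [635.5, 333.2, 89.5]
orientation: [-1.798, -1.73, -0.745]
contact_force: [1.4, 0.1, -0.1]
grip_width: 0.431
finger_force: 59.9
```

Run:
```python
from go import *
q=np.pi/4
s=manip.sense(); P=s['eef_pos']+manip.grip_point_offset*Ro.from_rotvec(s['orientation']).as_matrix()[:,2]
plan([P+[0,0,140],jig(-1.5,33,220),jig(-1.5,33,101)],[(-.038,q),(JY,-q),(JY,-q)])
```

```text
t 30.65 tcp [635.5 333.2  89.5] pad [635.  319.9 102.8] w 39.7 F [ 1.4  0.1 -0.1] ff 59.9 j [ 0.    0.76 -0.22  1.73 -0.98  0.77  0.58]
  d [0.0, -0.0, 0.14] rv [-0.0, -0.0, -0.0] min rows 2.8
  d [-0.1041, -0.1707, -0.0228] rv [-1.571, 0.022, 0.038] min rows 10.6
  d [0.0, 0.0, -0.119] rv [0.0, 0.0, 0.0] min rows 2.4
```

Request:
{"op": "send_rows", "data": {
  "steps": [0, 0, 0.035, 0, 0, 0, 0, 0, 0.035, 0, 0, 0, 0, 0, 0.035, 0, 0, 0, 0, 0, 0.035, 0, 0, 0, -0.0087, -0.0142, -0.0019, -0.131, 0.0018, 0.0032, -0.0087, -0.0142, -0.0019, -0.131, 0.0018, 0.0032, -0.0087, -0.0142, -0.0019, -0.131, 0.0018, 0.0032, -0.0087, -0.0142, -0.0019, -0.131, 0.0018, 0.0032, -0.0087, -0.0142, -0.0019, -0.131, 0.0018, 0.0032, -0.0087, -0.0142, -0.0019, -0.131, 0.0018, 0.0032]
}}

```text
time: 31.65
eef_pos: [581.8, 247.2, 217.8]
orientation: [2.229, 2.199, 0.002]
contact_force: [-1.3, -0.0, -5.2]
grip_width: 0.434
finger_force: 59.9
```

Request:
{"op": "send_rows", "data": {
  "steps": [-0.0087, -0.0142, -0.0019, -0.131, 0.0018, 0.0032, -0.0087, -0.0142, -0.0019, -0.131, 0.0018, 0.0032, -0.0087, -0.0142, -0.0019, -0.131, 0.0018, 0.0032, -0.0087, -0.0142, -0.0019, -0.131, 0.0018, 0.0032, -0.0087, -0.0142, -0.0019, -0.131, 0.0018, 0.0032, -0.0087, -0.0142, -0.0019, -0.131, 0.0018, 0.0032, 0, 0, 0, 0, 0, 0, 0, 0, 0, 0, 0, 0, 0, 0, 0, 0, 0, 0, 0, 0, 0, 0, 0, 0]
}}

```text
time: 32.65
eef_pos: [531.9, 162.3, 208.0]
orientation: [1.754, 1.767, -0.722]
contact_force: [0.6, -0.2, -4.0]
grip_width: 0.43
finger_force: 59.9
```

Run:
```python
from go import *
q=np.pi/4
plan([jig(-1.5,33,101)],[(JY,-q)])
```

```text
t 32.65 tcp [531.9 162.3 208. ] pad [531.8 175.6 221.3] w 39.5 F [ 0.6 -0.2 -4. ] ff 59.9 j [-0.92  0.66  0.3   1.6   0.44  1.43 -0.8 ]
  d [-0.0005, 0.0002, -0.1203] rv [-0.003, 0.002, 0.002] min rows 2.4
```

Request:
{"op": "send_rows", "data": {
  "steps": [0, 0, -0.016, 0, 0, 0, 0, 0, -0.016, 0, 0, 0, 0, 0, -0.016, 0, 0, 0, 0, 0, -0.015, 0, 0, 0, 0, 0, -0.013, 0, 0, 0, 0, 0, -0.012, 0, 0, 0, 0, 0, -0.01, 0, 0, 0, 0, 0, -0.008, 0, 0, 0, 0, 0, -0.004, 0, 0, 0, 0, 0, 0, 0, 0, 0]
}}

```text
time: 33.65
eef_pos: [530.7, 162.9, 96.3]
orientation: [1.749, 1.768, -0.727]
contact_force: [0.2, 0.0, -5.4]
grip_width: 0.433
finger_force: 59.9
```

Request:
{"op": "send_rows", "data": {
  "steps": [0, 0, -0.002, 0, 0, 0, 0, 0, -0.002, 0, 0, 0, 0, 0, -0.002, 0, 0, 0, 0, 0, -0.002, 0, 0, 0, 0, 0, -0.001, 0, 0, 0, 0, 0, -0.001, 0, 0, 0, 0, 0, 0, 0, 0, 0, 0, 0, 0, 0, 0, 0, 0, 0, 0, 0, 0, 0, 0, 0, 0, 0, 0, 0]
}}

```text
time: 34.65
eef_pos: [530.7, 163.2, 87.3]
orientation: [1.749, 1.767, -0.726]
contact_force: [-2.9, 4.0, 3.6]
grip_width: 0.43
finger_force: 60.5
```

Request:
{"op": "send_rows", "data": {
  "steps": [0, 0.001, 0, 0, 0, 0, 0, 0.001, 0, 0, 0, 0, 0.001, 0.001, 0, 0, 0, 0, 0, 0.001, 0, 0, 0, 0, 0, 0.001, 0, 0, 0, 0, 0, 0.001, 0, 0, 0, 0, 0, 0, 0, 0, 0, 0, 0, 0, 0, 0, 0, 0, 0, 0, 0, 0, 0, 0, 0, 0, 0, 0, 0, 0]
}}

```text
time: 35.65
eef_pos: [532.2, 167.6, 87.2]
orientation: [1.749, 1.765, -0.727]
contact_force: [-0.0, -5.4, 2.9]
grip_width: 0.433
finger_force: 59.9
```

Request:
{"op": "send_rows", "data": {
  "steps": [0, 0, 0, 0, 0, 0, 0, 0, 0, 0, 0, 0, 0, 0, 0, 0, 0, 0, 0, 0, 0, 0, 0, 0, 0, 0, 0, 0, 0, 0, 0, 0.005, 0.012, 0, 0, 0, 0, 0.01, 0.03, 0, 0, 0, 0, 0, 0.03, 0, 0, 0, 0, 0, 0.04, 0, 0, 0, 0, 0, 0.04, 0, 0, 0],
  "jaw": 0
}}

```text
time: 36.65
eef_pos: [531.6, 184.3, 240.8]
orientation: [1.749, 1.768, -0.726]
contact_force: [-0.3, 0.7, 0.2]
grip_width: 1.001
finger_force: 0.0
```

Run:
```python
from go import *
plan([jig(-14,-203,200),jig(-14,-203,94)],[(JY,0)]*2)
```

```text
t 36.65 tcp [531.6 184.3 240.8] pad [531.4 197.6 254.1] w 92.1 F [-0.3  0.7  0.2] ff 0.0 j [-0.94  0.64  0.3   1.54  0.43  1.51 -0.78]
  d [-0.0104, -0.2446, -0.0596] rv [0.786, 0.007, -0.001] min rows 5.3
  d [0.0, 0.0, -0.106] rv [0.0, 0.0, 0.0] min rows 2.1
```

Same as the first time. I move to the handles and squeeze.

Request:
{"op": "send_rows", "data": {
  "steps": [-0.001, -0.025, -0.003, 0.0786, 0.001, 0, -0.001, -0.025, -0.003, 0.0786, 0.001, 0, -0.001, -0.025, -0.003, 0.0786, 0.001, 0, -0.001, -0.025, -0.003, 0.0786, 0.001, 0, -0.001, -0.025, -0.003, 0.0786, 0.001, 0, -0.001, -0.025, -0.003, 0.0786, 0.001, 0, -0.001, -0.025, -0.003, 0.0786, 0.001, 0, -0.001, -0.025, -0.003, 0.0786, 0.001, 0, -0.001, -0.024, -0.003, 0.0786, 0, 0, -0.001, -0.02, -0.003, 0.0786, 0, 0]
}}

```text
time: 37.65
eef_pos: [522.2, -61.3, 210.4]
orientation: [-2.209, -2.234, -0.007]
contact_force: [0.2, -0.2, -0.1]
grip_width: 0.997
finger_force: 0.0
```

Request:
{"op": "send_rows", "data": {
  "steps": [0, 0, -0.03, 0, 0, 0, 0, 0, -0.03, 0, 0, 0, 0, 0, -0.03, 0, 0, 0, 0, 0, -0.025, 0, 0, 0, 0, 0, -0.02, 0, 0, 0, 0, 0, 0, 0, 0, 0, 0, 0, 0, 0, 0, 0, 0, 0, 0, 0, 0, 0, 0, 0, 0, 0, 0, 0, 0, 0, 0, 0, 0, 0]
}}

```text
time: 38.65
eef_pos: [522.6, -60.0, 74.8]
orientation: [2.208, 2.233, 0.002]
contact_force: [-0.4, -1.1, 0.5]
grip_width: 0.996
finger_force: 0.0
```

Request:
{"op": "send_rows", "data": {
  "steps": [0.002, 0, 0, 0, 0, 0, 0.002, 0, 0, 0, 0, 0, 0.002, 0, 0, 0, 0, 0, 0.002, 0, 0, 0, 0, 0, 0.001, 0, 0, 0, 0, 0, 0, 0, 0, 0, 0, 0, 0, 0, 0, 0, 0, 0, 0, 0, 0, 0, 0, 0, 0, 0, 0, 0, 0, 0, 0, 0, 0, 0, 0, 0],
  "jaw": 135,
  "force": 50
}}

```text
time: 39.65
eef_pos: [528.1, -61.3, 72.9]
orientation: [-2.208, -2.231, 0.007]
contact_force: [-6.4, -3.4, 0.1]
grip_width: 0.472
finger_force: 5.3
```

Request:
{"op": "send_rows", "data": {
  "steps": [0, 0, 0, 0, 0, 0, 0, 0, 0, 0, 0, 0, 0, 0, 0, 0, 0, 0, 0, 0, 0, 0, 0, 0, 0, 0, 0, 0, 0, 0, 0, 0, 0, 0, 0, 0, 0, 0, 0, 0, 0, 0, 0, 0, 0, 0, 0, 0, 0, 0, 0, 0, 0, 0, 0, 0, 0, 0, 0, 0],
  "jaw": 255
}}

```text
time: 40.65
eef_pos: [532.0, -61.0, 73.7]
orientation: [2.208, 2.232, 0.001]
contact_force: [3.4, -5.1, -7.6]
grip_width: 0.384
finger_force: 50.0
```

Request:
{"op": "send_rows", "data": {
  "steps": [0, 0, 0, 0, 0, 0, 0, 0, 0, 0, 0, 0, 0, 0, 0, 0, 0, 0, 0, 0, 0, 0, 0, 0, -0.003, 0, 0, 0, 0, 0, -0.003, 0, 0, 0, 0, 0, 0, 0, 0.02, 0, 0, 0, 0, 0, 0.03, 0, 0, 0, 0, 0, 0.03, 0, 0, 0, 0, 0, 0.03, 0, 0, 0],
  "jaw": 0
}}

```text
time: 41.65
eef_pos: [524.1, -60.1, 184.7]
orientation: [-2.209, -2.233, 0.001]
contact_force: [-0.0, 0.6, 0.5]
grip_width: 0.998
finger_force: 0.0
```

Run:
```python
from go import *
plan([jig(16,-291,203),jig(16,-291,95)],[(JY,0)]*2)
s=snap('top','t10')
a=load('t5')['color'].astype(int);b=s['color'].astype(int);d=abs(a-b).sum(2)
r=d[210:258,228:330];print('seat region diff vs locked t5',r.mean(),r.max(), 'vs t8',abs(load('t8')['color'].astype(int)-b).sum(2)[210:258,228:330].mean())
st=load('t8')['color']; im=b.astype(np.uint8)
def fb(im,box):
    x0,y0,x1,y1=box;c=im[y0:y1,x0:x1].astype(int);m=(c[...,0]>180)&(c[...,1]>130)&(c[...,2]<90);v,u=np.nonzero(m);return (u.mean()+x0,v.mean()+y0,len(u)) if len(u) else None
print('brass',[fb(load(f)['color'],(275,230,300,255)) for f in('t5','t10','t8','t4')])
```

```text
t 41.65 tcp [524.1 -60.1 184.7] pad [524.1 -60.1 203.5] w 91.8 F [-0.   0.6  0.5] ff 0.0 j [-0.21  0.31  0.32  1.92 -0.12  0.93  0.18]
  d [0.0279, -0.088, -0.0005] rv [-0.0, -0.001, -0.001] min rows 1.8
  d [0.0, 0.0, -0.108] rv [0.0, 0.0, 0.0] min rows 2.2
seat region diff vs locked t5 16.240808823529413 553 vs t8 145.21936274509804
brass [(np.float64(283.94117647058823), np.float64(241.23529411764707), 17), (np.float64(284.0), np.float64(241.0), 15), (np.float64(287.5263157894737), np.float64(247.8421052631579), 19), (np.float64(287.5263157894737), np.float64(247.8421052631579), 19)]
```

The brass point matches the locked image (284.0,241.0), against (287.5,247.8) when open. I release and then fetch the tube.

Request:
{"op": "send_rows", "data": {
  "steps": [0.007, -0.022, 0, 0, 0, 0, 0.007, -0.022, 0, 0, 0, 0, 0.007, -0.022, 0, 0, 0, 0, 0.007, -0.022, 0, 0, 0, 0, 0, 0, 0, 0, 0, 0, 0, 0, -0.03, 0, 0, 0, 0, 0, -0.03, 0, 0, 0, 0, 0, -0.025, 0, 0, 0, 0, 0, -0.023, 0, 0, 0, 0, 0, 0, 0, 0, 0],
  "jaw": 255
}}

```text
time: 42.7
eef_pos: [550.1, -146.5, 72.8]
orientation: [-2.205, -2.231, 0.005]
contact_force: [0.3, -0.4, 0.4]
grip_width: 0.176
finger_force: 0.2
```

Request:
{"op": "send_rows", "data": {
  "steps": [-0.005, 0, 0, 0, 0, 0, -0.005, 0, 0, 0, 0, 0, -0.005, 0, 0, 0, 0, 0, -0.005, 0, 0, 0, 0, 0, -0.005, 0, 0, 0, 0, 0, -0.005, 0, 0, 0, 0, 0, -0.005, 0, 0, 0, 0, 0, -0.005, 0, 0, 0, 0, 0, -0.005, 0, 0, 0, 0, 0, -0.005, 0, 0, 0, 0, 0]
}}

```text
time: 43.7
eef_pos: [502.2, -148.1, 75.6]
orientation: [-2.209, -2.233, 0.001]
contact_force: [-1.0, 0.2, -0.6]
grip_width: 0.003
finger_force: 0.0
```

```bash
cat >> go.py <<'E'
def brass(f):
    c=load(f)['color'][230:255,275:300].astype(int);m=(c[...,0]>180)&(c[...,1]>130)&(c[...,2]<90);v,u=np.nonzero(m);return (u.mean()+275,v.mean()+230,len(u)) if len(u) else None
E
python3 - <<'E'
from go import *
from fit import *
snap('top','t11'); print(brass('t11'))
p=manip.sense()['eef_pos']
plan([p+[0,0,140],jig(-2.2,30,210),jig(-2.2,30,96)],[(JY,0),(.03,0),(.03,0)])
im=cv2.imread('pics/t11.png')[200:270,220:320]
E
```

```text
(np.float64(287.05882352941177), np.float64(246.8235294117647), 17)
t 43.75 tcp [ 501.2 -148.1   75.5] pad [ 501.2 -148.1   94.3] w 0.5 F [-1.1  0.8 -0.6] ff 0.0 j [-0.02  0.47  0.31  2.   -0.22  0.7   0.44]
  d [0.0, 0.0, 0.1212] rv [-0.0, -0.002, -0.001] min rows 2.4
  d [0.0294, 0.3209, -0.0055] rv [0.0, 0.0, 0.02] min rows 6.4
  d [0.0, 0.0, -0.114] rv [0.0, 0.0, 0.0] min rows 2.3
```

Request:
{"op": "send_rows", "data": {
  "steps": [0, 0, 0.039, 0, 0, 0, 0, 0, 0.039, 0, 0, 0, 0, 0, 0.038, 0, 0, 0, 0.0042, 0.0458, 0, 0, 0, 0.003, 0.0042, 0.0458, 0, 0, 0, 0.003, 0.0042, 0.0458, 0, 0, 0, 0.003, 0.0042, 0.0458, 0, 0, 0, 0.003, 0.0042, 0.0458, 0, 0, 0, 0.003, 0.0042, 0.0458, 0, 0, 0, 0.003, 0.0042, 0.0458, 0, 0, 0, 0.002],
  "jaw": 0
}}

```text
time: 44.75
eef_pos: [532.0, 174.4, 191.8]
orientation: [-2.187, -2.256, -0.0]
contact_force: [0.9, -0.2, 0.2]
grip_width: 0.825
finger_force: 0.0
```

Request:
{"op": "send_rows", "data": {
  "steps": [0, 0, 0, 0, 0, 0, 0, 0, 0, 0, 0, 0, 0, 0, -0.025, 0, 0, 0, 0, 0, -0.025, 0, 0, 0, 0, 0, -0.025, 0, 0, 0, 0, 0, -0.02, 0, 0, 0, 0, 0, -0.019, 0, 0, 0, 0, 0, 0, 0, 0, 0, 0, 0, 0, 0, 0, 0, 0, 0, 0, 0, 0, 0]
}}

```text
time: 45.75
eef_pos: [533.2, 171.9, 78.9]
orientation: [2.188, 2.254, 0.002]
contact_force: [1.0, 0.2, -0.3]
grip_width: 1.001
finger_force: 0.0
```

Request:
{"op": "send_rows", "data": {
  "steps": [0, 0, 0, 0, 0, 0, 0, 0, 0, 0, 0, 0, 0, 0, 0, 0, 0, 0, 0, 0, 0, 0, 0, 0, 0, 0, 0, 0, 0, 0, 0, 0, 0, 0, 0, 0, 0, 0, 0, 0, 0, 0, 0, 0, 0, 0, 0, 0, 0, 0, 0, 0, 0, 0, 0, 0, 0, 0, 0, 0],
  "jaw": 255,
  "force": 60
}}

```text
time: 46.75
eef_pos: [532.1, 172.6, 77.7]
orientation: [-2.186, -2.256, 0.0]
contact_force: [0.2, 0.5, -0.1]
grip_width: 0.433
finger_force: 60.0
```

Run:
```python
from go import *
snap('top','t12'); print(brass('t12'))
p=manip.sense()['eef_pos']
plan([p+[0,0,138.8],tray(0,25,216),tray(0,25,31)],[(.03,0),(TY+.02,0),(TY+.02,0)])
```

```text
None
t 46.8 tcp [532.1 172.6  77.7] pad [532.2 172.6  96.5] w 40.0 F [ 0.6  0.  -0.8] ff 60.0 j [-0.51  0.51  0.18  1.91 -0.13  0.74 -0.22]
  d [0.0, 0.0, 0.12] rv [-0.0, -0.0, -0.001] min rows 2.4
  d [-0.0226, -0.5211, -0.0005] rv [0.0, 0.0, 0.075] min rows 10.4
  d [0.0, 0.0, -0.185] rv [0.0, 0.0, 0.0] min rows 3.7
```

Request:
{"op": "send_rows", "data": {
  "steps": [0, 0, 0.02, 0, 0, 0, 0, 0, 0.03, 0, 0, 0, 0, 0, 0.035, 0, 0, 0, 0, 0, 0.035, 0, 0, 0, -0.0015, -0.0347, 0, 0, 0, 0.005, -0.0015, -0.0347, 0, 0, 0, 0.005, -0.0015, -0.0347, 0, 0, 0, 0.005, -0.0015, -0.0347, 0, 0, 0, 0.005, -0.0015, -0.0347, 0, 0, 0, 0.005, -0.0015, -0.0347, 0, 0, 0, 0.005]
}}

```text
time: 47.8
eef_pos: [521.8, -36.9, 196.7]
orientation: [-2.151, -2.287, 0.003]
contact_force: [0.8, 0.0, -5.5]
grip_width: 0.429
finger_force: 60.0
```

Request:
{"op": "send_rows", "data": {
  "steps": [-0.0015, -0.0347, 0, 0, 0, 0.005, -0.0015, -0.0347, 0, 0, 0, 0.005, -0.0015, -0.0347, 0, 0, 0, 0.005, -0.0015, -0.0347, 0, 0, 0, 0.005, -0.0015, -0.0347, 0, 0, 0, 0.005, -0.0015, -0.0347, 0, 0, 0, 0.005, -0.0015, -0.0347, 0, 0, 0, 0.005, -0.0015, -0.0347, 0, 0, 0, 0.005, -0.0015, -0.0347, 0, 0, 0, 0.005, 0, 0, 0, 0, 0, 0]
}}

```text
time: 48.8
eef_pos: [506.2, -354.6, 196.8]
orientation: [2.109, 2.328, -0.008]
contact_force: [0.3, -0.2, -5.2]
grip_width: 0.432
finger_force: 60.0
```

Request:
{"op": "send_rows", "data": {
  "steps": [0, 0, -0.028, 0, 0, 0, 0, 0, -0.028, 0, 0, 0, 0, 0, -0.028, 0, 0, 0, 0, 0, -0.028, 0, 0, 0, 0, 0, -0.024, 0, 0, 0, 0, 0, -0.018, 0, 0, 0, 0, 0, -0.012, 0, 0, 0, 0, 0, -0.008, 0, 0, 0, 0, 0, 0, 0, 0, 0, 0, 0, 0, 0, 0, 0]
}}

```text
time: 49.8
eef_pos: [510.0, -348.2, 24.3]
orientation: [2.1, 2.336, -0.0]
contact_force: [-0.1, 0.6, -5.2]
grip_width: 0.434
finger_force: 60.0
```

Run:
```python
from go import *
plan([tray(0,25,30)],[(TY+.02,0)])
snap('top','t13'); print(brass('t13'))
```

```text
t 49.8 tcp [ 510.  -348.2   24.3] pad [ 510.  -348.2   43.1] w 39.9 F [-0.1  0.6 -5.2] ff 60.0 j [ 0.32  0.69  0.32  1.78 -0.31  0.72  0.91]
  d [-0.0004, -0.0003, -0.0131] rv [0.0, 0.0, -0.001] min rows 0.3
(np.float64(287.3529411764706), np.float64(247.88235294117646), 17)
```

Pliers are open and the tube is over its slot. I lower it 13 mm and let go.

Request:
{"op": "send_rows", "data": {
  "steps": [0, 0, -0.004, 0, 0, 0, 0, 0, -0.003, 0, 0, 0, 0, 0, -0.003, 0, 0, 0, 0, 0, -0.002, 0, 0, 0, 0, 0, -0.001, 0, 0, 0, 0, 0, -0.001, 0, 0, 0, 0, 0, 0, 0, 0, 0, 0, 0, 0, 0, 0, 0, 0, 0, 0, 0, 0, 0, 0, 0, 0, 0, 0, 0]
}}

```text
time: 50.85
eef_pos: [509.5, -347.7, 10.7]
orientation: [-2.1, -2.336, -0.0]
contact_force: [-4.4, 3.6, 6.3]
grip_width: 0.433
finger_force: 60.0
```

Request:
{"op": "send_rows", "data": {
  "steps": [0, 0, 0, 0, 0, 0, 0, 0, 0, 0, 0, 0, 0, 0, 0, 0, 0, 0, 0, 0, 0, 0, 0, 0, 0, 0, 0.02, 0, 0, 0, 0, 0, 0.035, 0, 0, 0, 0, 0, 0.035, 0, 0, 0, 0, 0, 0.035, 0, 0, 0, 0, 0, 0.035, 0, 0, 0, 0, 0, 0.03, 0, 0, 0],
  "jaw": 111
}}

```text
time: 51.85
eef_pos: [510.0, -348.3, 201.9]
orientation: [2.1, 2.335, 0.0]
contact_force: [1.1, 0.7, -0.0]
grip_width: 0.565
finger_force: 0.0
```

Request:
{"op": "send_rows", "data": {
  "steps": [0, 0.03, 0, 0, 0, 0, 0, 0.03, 0, 0, 0, 0, 0, 0.03, 0, 0, 0, 0, 0, 0.03, 0, 0, 0, 0, 0, 0.03, 0, 0, 0, 0, 0, 0.03, 0, 0, 0, 0, 0, 0.03, 0, 0, 0, 0, 0, 0.03, 0, 0, 0, 0, 0, 0, 0, 0, 0, 0, 0, 0, 0, 0, 0, 0],
  "jaw": 0
}}

```text
time: 52.85
eef_pos: [509.9, -107.4, 199.9]
orientation: [2.098, 2.338, -0.0]
contact_force: [-0.2, 0.1, 1.3]
grip_width: 1.001
finger_force: 0.0
```

Run:
```python
from go import *
plan([],[])
snap('top','t14')
im=cv2.imread('pics/t14.png')
a=cv2.resize(im[165:305,120:255],(540,560),interpolation=cv2.INTER_CUBIC)
o=np.zeros((560,800,3),np.uint8); o[:,:540]=a; o[:303,540:]=cv2.resize(im[170:310,430:550],(260,303))
cv2.imwrite('pics/c10.png',o)
a=load('t8')['color'].astype(int);b=im[:,:,::-1].astype(int);print('C diff',abs(a-b).sum(2)[210:275,178:212].mean())
```

```text
t 52.85 tcp [ 509.9 -107.4  199.9] pad [ 509.9 -107.4  218.7] w 92.1 F [-0.2  0.1  1.3] ff 0.0 j [-0.13  0.28  0.34  1.92 -0.11  0.96  0.37]
C diff 8.578733031674208
```

View pics/c10.png

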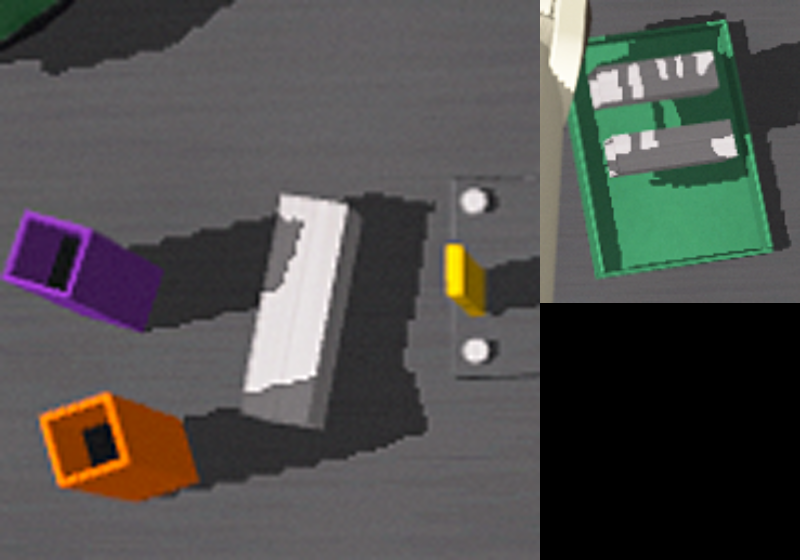

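Both tubes lie side by side in the tray, and C at crop (285,310) is unmoved. I grasp C at its far (+x) end with the hand leaning 30° outward, to clear purple and the stop.

Run:
```python
from go import *
a=-.161; c=40; yw=a-np.pi/2; q=-np.pi/6
P=np.array([523.2+c*np.cos(a),315+c*np.sin(a),30]); t=tool(yw,q)[:,2]; print(P,t)
plan([P-120*t+[0,0,60],P-80*t,P],[(yw,q)]*3)
```

```text
[562.68269886 308.58778584  30.        ] [-0.49353374  0.08015268 -0.8660254 ]
t 52.9 tcp [ 509.8 -108.5  199.9] pad [ 509.8 -108.5  218.7] w 92.2 F [-0.1  0.   0.5] ff 0.0 j [-0.13  0.28  0.34  1.92 -0.11  0.96  0.37]
  d [0.1028, 0.409, -0.0223] rv [-0.414, 0.438, -1.791] min rows 12.7
  d [-0.0197, 0.0032, -0.0946] rv [0.0, 0.0, 0.0] min rows 1.9
  d [-0.0395, 0.0064, -0.0693] rv [0.0, 0.0, 0.0] min rows 1.6
```

Request:
{"op": "send_rows", "data": {
  "steps": [0.0064, 0.0256, 0.004, -0.0259, 0.0274, -0.1119, 0.0064, 0.0256, 0.004, -0.0259, 0.0274, -0.1119, 0.0064, 0.0256, 0.004, -0.0259, 0.0274, -0.1119, 0.0064, 0.0256, 0.004, -0.0259, 0.0274, -0.1119, 0.0064, 0.0256, 0.004, -0.0259, 0.0274, -0.1119, 0.0064, 0.0256, 0, -0.0259, 0.0274, -0.1119, 0.0064, 0.0256, 0, -0.0259, 0.0274, -0.1119, 0.0064, 0.0256, 0, -0.0259, 0.0274, -0.1119, 0.0064, 0.0256, 0, -0.0259, 0.0274, -0.1119, 0.0064, 0.0256, 0, -0.0259, 0.0274, -0.1119]
}}

```text
time: 53.9
eef_pos: [574.6, 147.6, 219.6]
orientation: [-2.953, -0.815, 0.553]
contact_force: [-0.1, 0.4, -0.5]
grip_width: 0.998
finger_force: 0.0
```

Request:
{"op": "send_rows", "data": {
  "steps": [0.0064, 0.0256, 0, -0.0259, 0.0274, -0.1119, 0.0064, 0.0256, 0, -0.0259, 0.0274, -0.1119, 0.0064, 0.0256, 0, -0.0259, 0.0274, -0.1119, 0.0064, 0.0256, 0, -0.0259, 0.0274, -0.1119, 0.0064, 0.0256, 0, -0.0259, 0.0274, -0.1119, 0.0064, 0.0256, 0, -0.0259, 0.0274, -0.1119, 0, 0, 0, 0, 0, 0, 0, 0, 0, 0, 0, 0, 0, 0, 0, 0, 0, 0, 0, 0, 0, 0, 0, 0]
}}

```text
time: 54.9
eef_pos: [612.4, 300.2, 220.2]
orientation: [-2.985, 0.242, 0.798]
contact_force: [0.4, -0.5, 0.3]
grip_width: 1.001
finger_force: 0.0
```

Run:
```python
from go import *
a=-.161; yw=a-np.pi/2; q=-np.pi/6
P=np.array([562.7,308.6,30]); t=tool(yw,q)[:,2]
plan([P-80*t,P],[(yw,q)]*2)
```

```text
t 54.9 tcp [612.4 300.2 220.2] pad [621.7 298.7 236.5] w 92.1 F [ 0.4 -0.5  0.3] ff 0.0 j [-0.59  0.91  0.5   1.01 -0.56  1.8  -1.89]
  d [-0.0195, 0.0035, -0.1372] rv [-0.0, 0.001, 0.001] min rows 2.8
  d [-0.0395, 0.0064, -0.0693] rv [0.0, 0.0, 0.0] min rows 1.6
```

Request:
{"op": "send_rows", "data": {
  "steps": [-0.004, 0.0007, -0.0275, 0, 0, 0, -0.004, 0.0007, -0.0275, 0, 0, 0, -0.004, 0.0007, -0.0275, 0, 0, 0, -0.004, 0.0007, -0.0275, 0, 0, 0, -0.0035, 0.0007, -0.0272, 0, 0, 0, 0, 0, 0, 0, 0, 0, 0, 0, 0, 0, 0, 0, 0, 0, 0, 0, 0, 0, 0, 0, 0, 0, 0, 0, 0, 0, 0, 0, 0, 0]
}}

```text
time: 55.9
eef_pos: [593.6, 305.3, 84.1]
orientation: [-2.985, 0.24, 0.796]
contact_force: [0.0, 0.1, 0.8]
grip_width: 1.0
finger_force: 0.0
```

Run:
```python
from go import *
a=-.161; yw=a-np.pi/2; q=-np.pi/6
plan([np.array([562.7,308.6,30])],[(yw,q)])
snap('wrist','w15'); s=load('w15')
```

```text
t 55.9 tcp [593.6 305.3  84.1] pad [602.8 303.8 100.4] w 92.0 F [0.  0.1 0.8] ff 0.0 j [-0.62  1.    0.47  1.16 -0.59  1.58 -1.82]
  d [-0.0402, 0.0048, -0.0704] rv [-0.002, 0.003, 0.0] min rows 1.6
```

Request:
{"op": "send_rows", "data": {
  "steps": [-0.008, 0.001, -0.014, 0, 0, 0, -0.008, 0.001, -0.014, 0, 0, 0, -0.008, 0.001, -0.014, 0, 0, 0, -0.008, 0.001, -0.014, 0, 0, 0, -0.008, 0.001, -0.0135, 0, 0, 0, 0, 0, 0, 0, 0, 0, 0, 0, 0, 0, 0, 0, 0, 0, 0, 0, 0, 0, 0, 0, 0, 0, 0, 0, 0, 0, 0, 0, 0, 0]
}}

```text
time: 56.95
eef_pos: [553.4, 310.1, 13.7]
orientation: [-2.985, 0.241, 0.797]
contact_force: [0.4, 0.5, 0.0]
grip_width: 1.001
finger_force: 0.0
```

Request:
{"op": "send_rows", "data": {
  "steps": [0, 0, 0, 0, 0, 0, 0, 0, 0, 0, 0, 0, 0, 0, 0, 0, 0, 0, 0, 0, 0, 0, 0, 0, 0, 0, 0, 0, 0, 0, 0, 0, 0, 0, 0, 0, 0, 0, 0, 0, 0, 0, 0, 0, 0, 0, 0, 0, 0, 0, 0, 0, 0, 0, 0, 0, 0, 0, 0, 0],
  "jaw": 255,
  "force": 60
}}

```text
time: 57.95
eef_pos: [552.7, 310.5, 13.0]
orientation: [-2.985, 0.24, 0.799]
contact_force: [0.7, 2.2, -0.7]
grip_width: 0.435
finger_force: 59.7
```

Run:
```python
from go import *
q=-np.pi/6
s=manip.sense(); R=Ro.from_rotvec(s['orientation']).as_matrix(); P=s['eef_pos']+manip.grip_point_offset*R[:,2]; yw=np.arctan2(R[1,1],R[0,1]); print(yw)
plan([P+[0,0,180],jig(-1.5,36,205),jig(-1.5,36,102)],[(yw,q),(JY,q),(JY,q)])
```

```text
-1.7318573096037118
t 57.95 tcp [552.7 310.5  13. ] pad [562.  309.   29.3] w 40.0 F [ 0.7  2.2 -0.7] ff 59.7 j [-0.65  1.03  0.45  1.29 -0.62  1.43 -1.78]
  d [-0.0, -0.0, 0.18] rv [-0.001, 0.001, 0.0] min rows 3.6
  d [-0.0213, -0.1411, -0.0043] rv [-0.0, 0.0, 1.742] min rows 11.7
  d [0.0, 0.0, -0.103] rv [0.0, 0.0, 0.0] min rows 2.1
```

Request:
{"op": "send_rows", "data": {
  "steps": [0, 0, 0.02, 0, 0, 0, 0, 0, 0.032, 0, 0, 0, 0, 0, 0.032, 0, 0, 0, 0, 0, 0.032, 0, 0, 0, 0, 0, 0.032, 0, 0, 0, 0, 0, 0.032, 0, 0, 0, -0.0014, -0.0094, 0, 0, 0, 0.1161, -0.0014, -0.0094, 0, 0, 0, 0.1161, -0.0014, -0.0094, 0, 0, 0, 0.1161, -0.0014, -0.0094, 0, 0, 0, 0.1161]
}}

```text
time: 58.95
eef_pos: [547.1, 271.5, 193.7]
orientation: [2.926, 0.453, -0.783]
contact_force: [0.9, 0.6, -5.3]
grip_width: 0.43
finger_force: 59.7
```

Request:
{"op": "send_rows", "data": {
  "steps": [-0.0014, -0.0094, 0, 0, 0, 0.1161, -0.0014, -0.0094, 0, 0, 0, 0.1161, -0.0014, -0.0094, 0, 0, 0, 0.1161, -0.0014, -0.0094, 0, 0, 0, 0.1161, -0.0014, -0.0094, 0, 0, 0, 0.1161, -0.0014, -0.0094, 0, 0, 0, 0.1161, -0.0014, -0.0094, 0, 0, 0, 0.1161, -0.0014, -0.0094, 0, 0, 0, 0.1161, -0.0014, -0.0094, 0, 0, 0, 0.1161, -0.0014, -0.0094, 0, 0, 0, 0.1161]
}}

```text
time: 59.95
eef_pos: [532.4, 178.4, 193.6]
orientation: [2.034, 1.836, -0.545]
contact_force: [0.3, 0.4, -5.1]
grip_width: 0.435
finger_force: 59.7
```

Request:
{"op": "send_rows", "data": {
  "steps": [-0.0014, -0.0094, 0, 0, 0, 0.1161, 0, 0, 0, 0, 0, 0, 0, 0, 0, 0, 0, 0, 0, 0, 0, 0, 0, 0, 0, 0, 0, 0, 0, 0, 0, 0, 0, 0, 0, 0, 0, 0, 0, 0, 0, 0, 0, 0, 0, 0, 0, 0, 0, 0, 0, 0, 0, 0, 0, 0, 0, 0, 0, 0]
}}

```text
time: 60.95
eef_pos: [531.6, 169.2, 193.0]
orientation: [1.917, 1.936, -0.514]
contact_force: [0.6, -0.1, -4.4]
grip_width: 0.431
finger_force: 59.7
```

Run:
```python
from go import *
q=-np.pi/6
plan([jig(-1.5,36,160),jig(-1.5,36,102)],[(JY,q)]*2)
snap('side','s16');snap('top','t16')
a=cv2.imread('pics/s16.png')[110:310,200:430];b=cv2.imread('pics/t16.png')[180:280,190:350]
o=np.zeros((600,800,3),np.uint8);o[:400,:460]=cv2.resize(a,(460,400),interpolation=cv2.INTER_CUBIC);o[400:600,:320]=cv2.resize(b,(320,200),interpolation=cv2.INTER_CUBIC)
cv2.imwrite('pics/c11.png',o)
```

```text
t 60.95 tcp [531.6 169.2 193. ] pad [531.5 178.6 209.3] w 39.7 F [ 0.6 -0.1 -4.4] ff 59.7 j [-0.87  0.54  0.33  1.68  0.29  1.24 -0.68]
  d [-0.0002, 0.0002, -0.0493] rv [-0.0, -0.001, 0.001] min rows 1.0
  d [0.0, 0.0, -0.058] rv [0.0, 0.0, 0.0] min rows 1.2
```

View pics/c11.png

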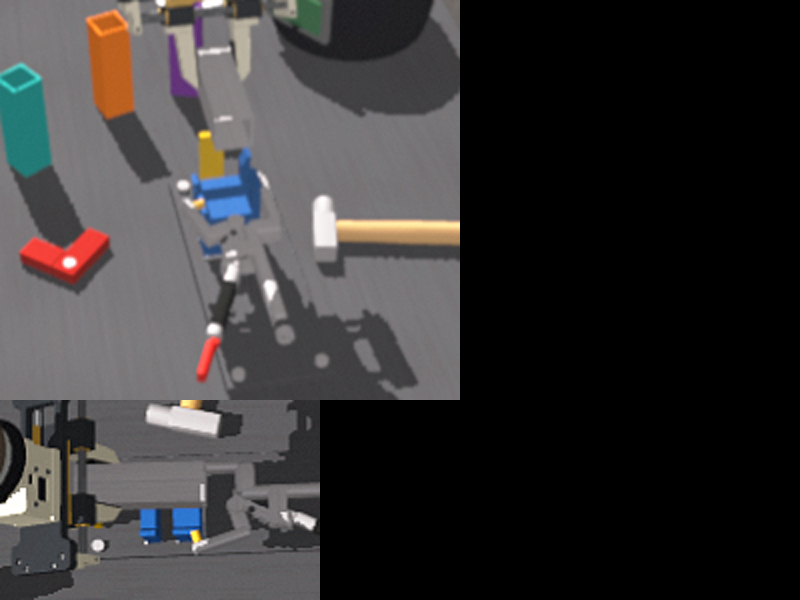

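Tube level above the cradle, crop (225,100). I lower it.

Request:
{"op": "send_rows", "data": {
  "steps": [0, 0, -0.015, 0, 0, 0, 0, 0, -0.015, 0, 0, 0, 0, 0, -0.015, 0, 0, 0, 0, 0, -0.012, 0, 0, 0, 0, 0, -0.012, 0, 0, 0, 0, 0, -0.01, 0, 0, 0, 0, 0, -0.008, 0, 0, 0, 0, 0, -0.006, 0, 0, 0, 0, 0, -0.004, 0, 0, 0, 0, 0, 0, 0, 0, 0]
}}

```text
time: 62.05
eef_pos: [531.5, 169.2, 95.7]
orientation: [1.917, 1.936, -0.515]
contact_force: [-0.6, -0.2, -5.4]
grip_width: 0.434
finger_force: 59.7
```

Request:
{"op": "send_rows", "data": {
  "steps": [0, 0, -0.002, 0, 0, 0, 0, 0, -0.002, 0, 0, 0, 0, 0, -0.002, 0, 0, 0, 0, 0, -0.002, 0, 0, 0, 0, 0, -0.001, 0, 0, 0, 0, 0, -0.001, 0, 0, 0, 0, 0, 0, 0, 0, 0, 0, 0, 0, 0, 0, 0, 0, 0, 0, 0, 0, 0, 0, 0, 0, 0, 0, 0]
}}

```text
time: 63.05
eef_pos: [531.7, 169.2, 86.1]
orientation: [1.917, 1.936, -0.514]
contact_force: [-0.2, -0.7, -4.9]
grip_width: 0.431
finger_force: 59.7
```

Request:
{"op": "send_rows", "data": {
  "steps": [0, 0, -0.001, 0, 0, 0, 0, 0, -0.001, 0, 0, 0, 0, 0, -0.001, 0, 0, 0, 0, 0, 0, 0, 0, 0, 0, 0, 0, 0, 0, 0, 0, 0, 0, 0, 0, 0, 0, 0, 0, 0, 0, 0, 0, 0, 0, 0, 0, 0, 0, 0, 0, 0, 0, 0, 0, 0, 0, 0, 0, 0]
}}

```text
time: 64.05
eef_pos: [531.7, 169.3, 84.9]
orientation: [1.917, 1.935, -0.514]
contact_force: [-3.3, 2.4, 8.4]
grip_width: 0.432
finger_force: 59.8
```

Request:
{"op": "send_rows", "data": {
  "steps": [0, 0.001, 0, 0, 0, 0, 0, 0.001, 0, 0, 0, 0, 0.001, 0.001, 0, 0, 0, 0, 0, 0.001, 0, 0, 0, 0, 0, 0.001, 0, 0, 0, 0, 0, 0, 0, 0, 0, 0, 0, 0, 0, 0, 0, 0, 0, 0, 0, 0, 0, 0, 0, 0, 0, 0, 0, 0, 0, 0, 0, 0, 0, 0]
}}

```text
time: 65.05
eef_pos: [532.1, 170.0, 84.7]
orientation: [1.917, 1.929, -0.523]
contact_force: [-4.3, -4.1, 5.5]
grip_width: 0.433
finger_force: 59.8
```

Run:
```python
from h import *
snap('top','t17')
for f in('t3','t10','t17'):
    g=load(f)['color'].astype(int).sum(2)
    print(f,[g[r,284:304].tolist() for r in(224,230)])
```

```text
t3 [[369, 376, 369, 363, 379, 376, 375, 380, 355, 279, 184, 139, 153, 153, 154, 142, 150, 152, 153, 160], [379, 374, 381, 375, 379, 377, 374, 382, 382, 370, 256, 144, 152, 151, 148, 157, 155, 151, 158, 236]]
t10 [[689, 690, 692, 692, 691, 690, 693, 706, 649, 418, 183, 141, 141, 145, 149, 150, 144, 151, 149, 144], [693, 692, 692, 692, 689, 690, 690, 696, 681, 498, 216, 138, 151, 154, 152, 153, 155, 158, 129, 205]]
t17 [[346, 357, 345, 351, 355, 359, 364, 361, 365, 361, 327, 246, 162, 138, 137, 147, 140, 147, 140, 142], [347, 347, 346, 348, 353, 352, 354, 339, 564, 527, 343, 311, 207, 131, 140, 143, 145, 138, 145, 219]]
```

The tube's end sits about 3.5 mm short of the stop because of friction. I ease the downward pressure and push on.

Request:
{"op": "send_rows", "data": {
  "steps": [0, 0, 0.001, 0, 0, 0, 0, 0, 0.001, 0, 0, 0, 0, 0.001, 0, 0, 0, 0, 0, 0.001, 0, 0, 0, 0, 0, 0.001, 0, 0, 0, 0, 0, 0.001, 0, 0, 0, 0, 0, 0, 0, 0, 0, 0, 0, 0, 0, 0, 0, 0, 0, 0, 0, 0, 0, 0, 0, 0, 0, 0, 0, 0]
}}

```text
time: 66.1
eef_pos: [532.7, 174.1, 85.3]
orientation: [1.916, 1.93, -0.521]
contact_force: [1.0, -9.5, -2.6]
grip_width: 0.429
finger_force: 59.7
```

Run:
```python
from h import *
snap('top','t18')
for f in('t3','t18'):
    g=load(f)['color'].astype(int).sum(2)
    print(f,[g[r,284:304].tolist() for r in(224,230)])
```

```text
t3 [[369, 376, 369, 363, 379, 376, 375, 380, 355, 279, 184, 139, 153, 153, 154, 142, 150, 152, 153, 160], [379, 374, 381, 375, 379, 377, 374, 382, 382, 370, 256, 144, 152, 151, 148, 157, 155, 151, 158, 236]]
t18 [[357, 355, 352, 359, 351, 355, 358, 359, 337, 266, 174, 126, 137, 143, 133, 134, 140, 147, 144, 144], [354, 355, 352, 356, 350, 349, 338, 589, 638, 422, 214, 137, 138, 138, 145, 143, 144, 144, 134, 219]]
```

Now against the stop, with the end at the same pixel as the first tube. I lower 2 mm, release and squeeze.

Request:
{"op": "send_rows", "data": {
  "steps": [0, -0.002, -0.001, 0, 0, 0, 0, 0, -0.001, 0, 0, 0, 0, 0, 0, 0, 0, 0, 0, 0, 0, 0, 0, 0, 0, 0, 0, 0, 0, 0, 0, 0, 0, 0, 0, 0, 0, 0, 0, 0, 0, 0, 0, 0, 0, 0, 0, 0, 0, 0, 0, 0, 0, 0, 0, 0, 0, 0, 0, 0]
}}

```text
time: 67.15
eef_pos: [532.7, 174.2, 84.8]
orientation: [1.916, 1.932, -0.518]
contact_force: [-1.9, -5.3, 8.7]
grip_width: 0.434
finger_force: 59.8
```

Request:
{"op": "send_rows", "data": {
  "steps": [0, 0, 0, 0, 0, 0, 0, 0, 0, 0, 0, 0, 0, 0, 0, 0, 0, 0, 0, 0, 0, 0, 0, 0, 0, 0, 0, 0, 0, 0, 0, 0.005, 0.012, 0, 0, 0, 0, 0.01, 0.03, 0, 0, 0, 0, 0, 0.03, 0, 0, 0, 0, 0, 0.04, 0, 0, 0, 0, 0, 0.04, 0, 0, 0],
  "jaw": 0
}}

```text
time: 68.15
eef_pos: [532.3, 191.5, 237.1]
orientation: [1.917, 1.936, -0.514]
contact_force: [0.7, 0.6, -0.0]
grip_width: 0.998
finger_force: 0.0
```

Run:
```python
from go import *
plan([jig(-14,-203,229),jig(-14,-203,94)],[(JY,0)]*2)
```

```text
t 68.15 tcp [532.3 191.5 237.1] pad [532.2 200.9 253.4] w 91.9 F [ 0.7  0.6 -0. ] ff 0.0 j [-0.89  0.52  0.33  1.61  0.28  1.34 -0.68]
  d [-0.0112, -0.2518, -0.0269] rv [0.523, 0.004, -0.0] min rows 5.1
  d [0.0, 0.0, -0.135] rv [0.0, 0.0, 0.0] min rows 2.7
```

Request:
{"op": "send_rows", "data": {
  "steps": [-0.0011, -0.0252, -0.0027, 0.0523, 0, 0, -0.0011, -0.0252, -0.0027, 0.0523, 0, 0, -0.0011, -0.0252, -0.0027, 0.0523, 0, 0, -0.0011, -0.0252, -0.0027, 0.0523, 0, 0, -0.0011, -0.0252, -0.0027, 0.0523, 0, 0, -0.0011, -0.0252, -0.0027, 0.0523, 0, 0, -0.0011, -0.0252, -0.0027, 0.0523, 0, 0, -0.0011, -0.0252, -0.0027, 0.0523, 0, 0, -0.0011, -0.0252, -0.0027, 0.0523, 0, 0, -0.0011, -0.0252, -0.0027, 0.0523, 0, 0]
}}

```text
time: 69.15
eef_pos: [521.9, -61.5, 209.3]
orientation: [2.209, 2.23, 0.01]
contact_force: [0.5, -0.6, -0.2]
grip_width: 1.001
finger_force: 0.0
```

Request:
{"op": "send_rows", "data": {
  "steps": [0, 0, -0.03, 0, 0, 0, 0, 0, -0.03, 0, 0, 0, 0, 0, -0.03, 0, 0, 0, 0, 0, -0.025, 0, 0, 0, 0, 0, -0.02, 0, 0, 0, 0, 0, 0, 0, 0, 0, 0, 0, 0, 0, 0, 0, 0, 0, 0, 0, 0, 0, 0, 0, 0, 0, 0, 0, 0, 0, 0, 0, 0, 0]
}}

```text
time: 70.15
eef_pos: [522.4, -60.8, 74.1]
orientation: [2.209, 2.228, 0.007]
contact_force: [-0.1, 0.2, 0.5]
grip_width: 1.002
finger_force: 0.0
```

Request:
{"op": "send_rows", "data": {
  "steps": [0.002, 0, 0, 0, 0, 0, 0.002, 0, 0, 0, 0, 0, 0.002, 0, 0, 0, 0, 0, 0.002, 0, 0, 0, 0, 0, 0.001, 0, 0, 0, 0, 0, 0, 0, 0, 0, 0, 0, 0, 0, 0, 0, 0, 0, 0, 0, 0, 0, 0, 0, 0, 0, 0, 0, 0, 0, 0, 0, 0, 0, 0, 0],
  "jaw": 135,
  "force": 50
}}

```text
time: 71.15
eef_pos: [528.3, -62.1, 72.1]
orientation: [2.212, 2.229, -0.002]
contact_force: [-4.3, -3.5, -1.3]
grip_width: 0.472
finger_force: 6.1
```

Request:
{"op": "send_rows", "data": {
  "steps": [0, 0, 0, 0, 0, 0, 0, 0, 0, 0, 0, 0, 0, 0, 0, 0, 0, 0, 0, 0, 0, 0, 0, 0, 0, 0, 0, 0, 0, 0, 0, 0, 0, 0, 0, 0, 0, 0, 0, 0, 0, 0, 0, 0, 0, 0, 0, 0, 0, 0, 0, 0, 0, 0, 0, 0, 0, 0, 0, 0],
  "jaw": 255
}}

```text
time: 72.15
eef_pos: [532.1, -61.8, 73.0]
orientation: [2.208, 2.226, 0.006]
contact_force: [3.0, -4.8, -7.6]
grip_width: 0.384
finger_force: 50.0
```

Request:
{"op": "send_rows", "data": {
  "steps": [0, 0, 0, 0, 0, 0, 0, 0, 0, 0, 0, 0, 0, 0, 0, 0, 0, 0, 0, 0, 0, 0, 0, 0, -0.003, 0, 0, 0, 0, 0, -0.003, 0, 0, 0, 0, 0, 0, 0, 0.02, 0, 0, 0, 0, 0, 0.03, 0, 0, 0, 0, 0, 0.03, 0, 0, 0, 0, 0, 0.03, 0, 0, 0],
  "jaw": 0
}}

```text
time: 73.15
eef_pos: [523.9, -60.8, 184.0]
orientation: [2.21, 2.229, 0.004]
contact_force: [0.1, 0.1, -0.1]
grip_width: 0.994
finger_force: 0.0
```

Run:
```python
from go import *
plan([jig(16,-291,203),jig(16,-291,95)],[(JY,0)]*2)
s=snap('top','t19'); print(brass('t19'),brass('t10'))
d=abs(load('t10')['color'].astype(int)-s['color'].astype(int)).sum(2)[205:258,228:330];print('vs locked t10',d.mean())
for f in('t10','t19'):
    g=load(f)['color'].astype(int).sum(2); print(f,g[226,286:300].tolist(),[int(np.argmax(g[:,c][212:235]>560))+212 for c in(240,262,285)])
```

```text
t 73.15 tcp [523.9 -60.8 184. ] pad [523.9 -60.8 202.8] w 91.5 F [ 0.1  0.1 -0.1] ff 0.0 j [-0.26  0.31  0.38  1.93 -0.14  0.93  0.21]
  d [0.0281, -0.0872, 0.0002] rv [0.0, 0.004, 0.002] min rows 1.8
  d [0.0, 0.0, -0.108] rv [0.0, 0.0, 0.0] min rows 2.2
(np.float64(283.8333333333333), np.float64(241.27777777777777), 18) (np.float64(284.0), np.float64(241.0), 15)
vs locked t10 10.02423233444321
t10 [698, 698, 697, 698, 698, 705, 640, 412, 206, 144, 152, 152, 156, 152] [213, 221, 212]
t19 [698, 701, 698, 699, 700, 708, 659, 436, 193, 149, 153, 157, 158, 153] [213, 221, 212]
```

Locked, and nearly identical to the earlier images. I release and fetch.

Request:
{"op": "send_rows", "data": {
  "steps": [0.007, -0.022, 0, 0, 0, 0, 0.007, -0.022, 0, 0, 0, 0, 0.007, -0.022, 0, 0, 0, 0, 0.007, -0.022, 0, 0, 0, 0, 0, 0, 0, 0, 0, 0, 0, 0, -0.03, 0, 0, 0, 0, 0, -0.03, 0, 0, 0, 0, 0, -0.025, 0, 0, 0, 0, 0, -0.023, 0, 0, 0, 0, 0, 0, 0, 0, 0],
  "jaw": 255
}}

```text
time: 74.2
eef_pos: [549.9, -147.3, 72.1]
orientation: [-2.21, -2.23, 0.0]
contact_force: [1.0, -0.1, -0.3]
grip_width: 0.183
finger_force: 0.2
```

Request:
{"op": "send_rows", "data": {
  "steps": [-0.005, 0, 0, 0, 0, 0, -0.005, 0, 0, 0, 0, 0, -0.005, 0, 0, 0, 0, 0, -0.005, 0, 0, 0, 0, 0, -0.005, 0, 0, 0, 0, 0, -0.005, 0, 0, 0, 0, 0, -0.005, 0, 0, 0, 0, 0, -0.005, 0, 0, 0, 0, 0, -0.005, 0, 0, 0, 0, 0, -0.005, 0, 0, 0, 0, 0]
}}

```text
time: 75.2
eef_pos: [502.0, -148.9, 74.9]
orientation: [2.21, 2.229, 0.004]
contact_force: [-0.0, 0.4, 0.3]
grip_width: 0.005
finger_force: 0.0
```

Request:
{"op": "send_rows", "data": {
  "steps": [0, 0, 0.039, 0, 0, 0, 0, 0, 0.039, 0, 0, 0, 0, 0, 0.038, 0, 0, 0, 0.0042, 0.0458, 0, 0, 0, 0.003, 0.0042, 0.0458, 0, 0, 0, 0.003, 0.0042, 0.0458, 0, 0, 0, 0.003, 0.0042, 0.0458, 0, 0, 0, 0.003, 0.0042, 0.0458, 0, 0, 0, 0.003, 0.0042, 0.0458, 0, 0, 0, 0.003, 0.0042, 0.0458, 0, 0, 0, 0.002],
  "jaw": 0
}}

```text
time: 76.2
eef_pos: [531.6, 173.4, 191.1]
orientation: [2.187, 2.251, 0.004]
contact_force: [1.5, -0.5, 0.6]
grip_width: 0.827
finger_force: 0.0
```

Run:
```python
from go import *
plan([jig(-2.2,30,96)],[(.03,0)])
snap('top','t20'); print(brass('t20'))
```

```text
t 76.2 tcp [531.6 173.4 191.1] pad [531.6 173.4 209.9] w 76.1 F [ 1.5 -0.5  0.6] ff 0.0 j [-0.59  0.35  0.28  1.84 -0.11  0.96 -0.24]
  d [-0.001, -0.0007, -0.1139] rv [0.0, 0.004, 0.001] min rows 2.3
(np.float64(287.22222222222223), np.float64(247.61111111111111), 18)
```

Request:
{"op": "send_rows", "data": {
  "steps": [0, 0, 0, 0, 0, 0, 0, 0, 0, 0, 0, 0, 0, 0, -0.025, 0, 0, 0, 0, 0, -0.025, 0, 0, 0, 0, 0, -0.025, 0, 0, 0, 0, 0, -0.02, 0, 0, 0, 0, 0, -0.019, 0, 0, 0, 0, 0, 0, 0, 0, 0, 0, 0, 0, 0, 0, 0, 0, 0, 0, 0, 0, 0]
}}

```text
time: 77.25
eef_pos: [533.0, 171.1, 78.3]
orientation: [2.188, 2.248, 0.007]
contact_force: [0.1, 0.2, 0.2]
grip_width: 1.002
finger_force: 0.0
```

Request:
{"op": "send_rows", "data": {
  "steps": [0, 0, 0, 0, 0, 0, 0, 0, 0, 0, 0, 0, 0, 0, 0, 0, 0, 0, 0, 0, 0, 0, 0, 0, 0, 0, 0, 0, 0, 0, 0, 0, 0, 0, 0, 0, 0, 0, 0, 0, 0, 0, 0, 0, 0, 0, 0, 0, 0, 0, 0, 0, 0, 0, 0, 0, 0, 0, 0, 0],
  "jaw": 255,
  "force": 60
}}

```text
time: 78.25
eef_pos: [531.9, 171.8, 77.0]
orientation: [2.187, 2.251, 0.004]
contact_force: [-0.2, 0.1, -0.0]
grip_width: 0.433
finger_force: 59.9
```

Run:
```python
from go import *
p=manip.sense()['eef_pos']
plan([p+[0,0,138.8],tray(-73,25,216),tray(-73,25,43)],[(.03,0),(TY+.02,0),(TY+.02,0)])
```

```text
t 78.25 tcp [531.9 171.8  77. ] pad [531.9 171.8  95.8] w 39.9 F [-0.2  0.1 -0. ] ff 59.9 j [-0.55  0.51  0.24  1.92 -0.17  0.73 -0.19]
  d [0.0, 0.0, 0.12] rv [0.0, 0.004, 0.001] min rows 2.4
  d [-0.0951, -0.5265, 0.0002] rv [0.0, 0.0, 0.075] min rows 10.7
  d [0.0, 0.0, -0.173] rv [0.0, 0.0, 0.0] min rows 3.5
```

Request:
{"op": "send_rows", "data": {
  "steps": [0, 0, 0.02, 0, 0, 0, 0, 0, 0.03, 0, 0, 0, 0, 0, 0.035, 0, 0, 0, 0, 0, 0.035, 0, 0, 0, -0.0063, -0.0351, 0, 0, 0, 0.005, -0.0063, -0.0351, 0, 0, 0, 0.005, -0.0063, -0.0351, 0, 0, 0, 0.005, -0.0063, -0.0351, 0, 0, 0, 0.005, -0.0063, -0.0351, 0, 0, 0, 0.005, -0.0063, -0.0351, 0, 0, 0, 0.005]
}}

```text
time: 79.25
eef_pos: [492.6, -40.0, 196.1]
orientation: [2.154, 2.285, 0.002]
contact_force: [0.2, 0.1, -4.8]
grip_width: 0.437
finger_force: 59.9
```

Request:
{"op": "send_rows", "data": {
  "steps": [-0.0063, -0.0351, 0, 0, 0, 0.005, -0.0063, -0.0351, 0, 0, 0, 0.005, -0.0063, -0.0351, 0, 0, 0, 0.005, -0.0063, -0.0351, 0, 0, 0, 0.005, -0.0063, -0.0351, 0, 0, 0, 0.005, -0.0063, -0.0351, 0, 0, 0, 0.005, -0.0063, -0.0351, 0, 0, 0, 0.005, -0.0063, -0.0351, 0, 0, 0, 0.005, -0.0063, -0.0351, 0, 0, 0, 0.005, 0, 0, 0, 0, 0, 0]
}}

```text
time: 80.25
eef_pos: [433.8, -360.8, 196.5]
orientation: [2.11, 2.322, -0.003]
contact_force: [-0.8, -0.2, -5.4]
grip_width: 0.435
finger_force: 59.9
```

Request:
{"op": "send_rows", "data": {
  "steps": [0, 0, 0, 0, 0, 0, 0, 0, -0.028, 0, 0, 0, 0, 0, -0.028, 0, 0, 0, 0, 0, -0.028, 0, 0, 0, 0, 0, -0.028, 0, 0, 0, 0, 0, -0.024, 0, 0, 0, 0, 0, -0.018, 0, 0, 0, 0, 0, -0.012, 0, 0, 0, 0, 0, -0.006, 0, 0, 0, 0, 0, 0, 0, 0, 0]
}}

```text
time: 81.25
eef_pos: [437.4, -353.8, 24.4]
orientation: [2.101, 2.333, 0.005]
contact_force: [0.0, -0.3, -5.8]
grip_width: 0.431
finger_force: 59.9
```

Run:
```python
from go import *
plan([tray(-73,25,29)],[(TY+.02,0)])
```

```text
t 81.25 tcp [ 437.4 -353.8   24.4] pad [ 437.3 -353.8   43.2] w 39.7 F [ 0.  -0.3 -5.8] ff 59.9 j [ 0.32  0.63  0.4   1.93 -0.39  0.66  1.07]
  d [-0.0005, -0.0009, -0.0142] rv [-0.001, 0.003, 0.001] min rows 0.3
```

Request:
{"op": "send_rows", "data": {
  "steps": [0, 0, -0.004, 0, 0, 0, 0, 0, -0.004, 0, 0, 0, 0, 0, -0.003, 0, 0, 0, 0, 0, -0.002, 0, 0, 0, 0, 0, -0.001, 0, 0, 0, 0, 0, -0.001, 0, 0, 0, 0, 0, 0, 0, 0, 0, 0, 0, 0, 0, 0, 0, 0, 0, 0, 0, 0, 0, 0, 0, 0, 0, 0, 0]
}}

```text
time: 82.25
eef_pos: [437.5, -354.8, 10.1]
orientation: [2.101, 2.331, 0.004]
contact_force: [-0.1, -0.5, -4.5]
grip_width: 0.431
finger_force: 59.9
```

Request:
{"op": "send_rows", "data": {
  "steps": [0, 0, 0, 0, 0, 0, 0, 0, 0, 0, 0, 0, 0, 0, 0, 0, 0, 0, 0, 0, 0, 0, 0, 0, 0, 0, 0.02, 0, 0, 0, 0, 0, 0.035, 0, 0, 0, 0, 0, 0.035, 0, 0, 0, 0, 0, 0.035, 0, 0, 0, 0, 0, 0.035, 0, 0, 0, 0, 0, 0.03, 0, 0, 0],
  "jaw": 111
}}

```text
time: 83.25
eef_pos: [437.7, -355.1, 202.2]
orientation: [2.101, 2.33, 0.005]
contact_force: [1.4, 0.1, 0.4]
grip_width: 0.568
finger_force: 0.0
```

Request:
{"op": "send_rows", "data": {
  "steps": [0, 0.03, 0, 0, 0, 0, 0, 0.03, 0, 0, 0, 0, 0, 0.03, 0, 0, 0, 0, 0, 0.03, 0, 0, 0, 0, 0, 0.03, 0, 0, 0, 0, 0, 0.03, 0, 0, 0, 0, 0, 0.03, 0, 0, 0, 0, 0, 0.03, 0, 0, 0, 0, 0, 0, 0, 0, 0, 0, 0, 0, 0, 0, 0, 0]
}}

```text
time: 84.25
eef_pos: [437.7, -114.4, 200.3]
orientation: [2.099, 2.333, 0.005]
contact_force: [0.1, -1.7, 0.2]
grip_width: 0.566
finger_force: 0.0
```

Run:
```python
from go import *
from fit import *
plan([],[])
s=snap('top','t21'); print('brass',brass('t21'))
c=s['color'].astype(int); m=((c.max(2)-c.min(2))<45)&(c.sum(2)>180)
poly=np.array([w2px(s,tray(x,y,45)) for x,y in((-120,-85),(120,-85),(120,85),(-120,85))]).astype(np.int32)
k=np.zeros(m.shape,np.uint8); cv2.fillPoly(k,[poly],1); mm=(m&(k>0)).astype(np.uint8)
n,l,st,ce=cv2.connectedComponentsWithStats(mm)
for i in range(1,n):
    if st[i,4]>150:
        (u,v),wh,a=cv2.minAreaRect(np.argwhere(l==i)[:,::-1].astype(np.float32)); w=px2w(s,u,v,40)-np.array([*T0,0]); cc,ss=np.cos(TY),np.sin(TY)
        print(st[i].tolist(),'tray xy',round(cc*w[0]+ss*w[1]),round(-ss*w[0]+cc*w[1]),'size',np.round(np.array(wh)*2.26),a)
```

```text
t 84.25 tcp [ 437.7 -114.4  200.3] pad [ 437.6 -114.4  219.1] w 52.0 F [ 0.1 -1.7  0.2] ff 0.0 j [-0.2   0.15  0.43  2.08 -0.08  0.92  0.38]
brass (np.float64(287.70588235294116), np.float64(247.88235294117646), 17)
[449, 194, 73, 71, 2696] tray xy 26 9 size [142. 152.] 78.69007110595703
[464, 255, 63, 28, 1171] tray xy -74 0 size [ 45. 140.] 81.8698959350586
```

Run:
```python
from h import *
a=load('t14')['color'].astype(int);b=load('t21')['color'].astype(int)
print('first two rows diff',abs(a-b).sum(2)[190:252,462:520].mean())
print(manip.hand_in())
```

```text
first two rows diff 105.94632925472747
the job is handed in; nothing more can be done
None
```

I handed the job in: each of the three tubes was locked in the cradle once, freed with the red lever and laid in the green tray, and the pliers were left open. `hand_in` returned no verdict. My last image check, comparing the tray around the first two tubes with an earlier picture, showed a large difference. It could be arm shadow or a moved tube; I handed in without resolving it.

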